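# Load L castings the right way up and pass the loading gauge

## Task

Load every L-shaped plaster casting into the flat wagon, one to a bay, lying flat on the deck between the battens and around the chock with its block-jointed face up; turn over those that lie mirrored (plain face up) on the bench. Only when all are loaded, push the wagon under the white loading gauge bar and on to the far end of its run, with the castings still lying properly in their bays. Do not disturb the trees, the tub or the spatula.

Things in the scene. Friction and masses are not known exactly. Their poses are not given: they have to be found in the camera images.
- casting1: white plaster L, 20 mm thick, 90 g; may be absent. Origin: middle of the long leg, half thickness. Leg x -42..42, y -12..12 mm; foot x -42..-18, y -48..-12. +z leaves the face with grey block-joint lines: that face up, it reads as a letter L from above (+x: up the L); face down (z down) it shows a plain face and a mirrored L
- casting2: white plaster L, 20 mm thick, 90 g; may be absent. Origin: middle of the long leg, half thickness. Leg x -42..42, y -12..12 mm; foot x -42..-18, y -48..-12. +z leaves the face with grey block-joint lines: that face up, it reads as a letter L from above (+x: up the L); face down (z down) it shows a plain face and a mirrored L
- casting3: white plaster L, 20 mm thick, 90 g; may be absent. Origin: middle of the long leg, half thickness. Leg x -42..42, y -12..12 mm; foot x -42..-18, y -48..-12. +z leaves the face with grey block-joint lines: that face up, it reads as a letter L from above (+x: up the L); face down (z down) it shows a plain face and a mirrored L
- casting4: white plaster L, 20 mm thick, 90 g; may be absent. Origin: middle of the long leg, half thickness. Leg x -42..42, y -12..12 mm; foot x -42..-18, y -48..-12. +z leaves the face with grey block-joint lines: that face up, it reads as a letter L from above (+x: up the L); face down (z down) it shows a plain face and a mirrored L
- bay1 (a point): front (nearest the gauge) bay: where a nested casting's origin lies (same axes). x across the wagon, y along it to the gauge, z up. Deck 10 mm below, 60 mm above the table. 8 mm high strips on it hold the L with 5 mm play: battens at y 17..23 and behind the foot (y -53), chock in the inner corner x -13..42, y -41..-17, side boards from x +-50. Only a lined-face-up L fits
- bay2 (a point): second bay: where a nested casting's origin lies (same axes). x across the wagon, y along it to the gauge, z up. Deck 10 mm below, 60 mm above the table. 8 mm high strips on it hold the L with 5 mm play: battens at y 17..23 and behind the foot (y -53), chock in the inner corner x -13..42, y -41..-17, side boards from x +-50. Only a lined-face-up L fits
- bay3 (a point): third bay: where a nested casting's origin lies (same axes). x across the wagon, y along it to the gauge, z up. Deck 10 mm below, 60 mm above the table. 8 mm high strips on it hold the L with 5 mm play: battens at y 17..23 and behind the foot (y -53), chock in the inner corner x -13..42, y -41..-17, side boards from x +-50. Only a lined-face-up L fits
- bay4 (a point): rear bay: where a nested casting's origin lies (same axes). x across the wagon, y along it to the gauge, z up. Deck 10 mm below, 60 mm above the table. 8 mm high strips on it hold the L with 5 mm play: battens at y 17..23 and behind the foot (y -53), chock in the inner corner x -13..42, y -41..-17, side boards from x +-50. Only a lined-face-up L fits
- wagon_tail (a point): middle of the outer face of the steel beam at the wagon's tail (90 mm wide, 30 mm high, this point 40 mm above the table); axes as the bays: push here towards +y. 57 mm of bare platform lie between tail and load deck. When the wagon is at the end of its run the tail still lies 66 mm short of the middle of the gauge bar
- wagon (a joint): how far the wagon has rolled towards and under the gauge, m: starts near 0, far end of its run (stop) at 0.35, where all four bays have passed the bar. It stays where left; about 1 N moves it, plus 3 N per m/s
- bar_mid (a point): middle of the underside of the white loading gauge bar, 85.5 mm above the table, fixed across the track: 160 mm long, 8 mm thick, 10 mm high, on 8 mm posts 72 mm either side. Nested castings (top 80 mm above the table) pass 5.5 mm below; a badly lying one strikes it. Axes as the bays
- tree1: model fir tree, 125 mm high, 64 mm wide, bystander; origin under its foot
- tree2: model fir tree as tree1, bystander
- tub: black open tub, 90 mm wide, 70 mm high, bystander; origin under its centre
- spatula: wooden-handled spatula lying on the table, bystander
Mind the look-alikes: they are no part of the job. What is shaped like the casting2 but purple is not meant. What is shaped like the casting1 but turquoise is not meant.

How it is judged:
On the way, in this order (a step that is already met when the one before it is completed fails the run):
1. every casting lies in a bay, lined face up, while the wagon is still short of the gauge (((horizontal distance between casting1 and bay1 below 0.012 m and z of casting1 in the frame of bay1 between -0.004 and 0.004 m and angle between casting1's own z axis and vertical below 0.1 rad) or (horizontal distance between casting1 and bay2 below 0.012 m and z of casting1 in the frame of bay2 between -0.004 and 0.004 m and angle between casting1's own z axis and vertical below 0.1 rad) or (horizontal distance between casting1 and bay3 below 0.012 m and z of casting1 in the frame of bay3 between -0.004 and 0.004 m and angle between casting1's own z axis and vertical below 0.1 rad) or (horizontal distance between casting1 and bay4 below 0.012 m and z of casting1 in the frame of bay4 between -0.004 and 0.004 m and angle between casting1's own z axis and vertical below 0.1 rad)) and ((horizontal distance between casting2 and bay1 below 0.012 m and z of casting2 in the frame of bay1 between -0.004 and 0.004 m and angle between casting2's own z axis and vertical below 0.1 rad) or (horizontal distance between casting2 and bay2 below 0.012 m and z of casting2 in the frame of bay2 between -0.004 and 0.004 m and angle between casting2's own z axis and vertical below 0.1 rad) or (horizontal distance between casting2 and bay3 below 0.012 m and z of casting2 in the frame of bay3 between -0.004 and 0.004 m and angle between casting2's own z axis and vertical below 0.1 rad) or (horizontal distance between casting2 and bay4 below 0.012 m and z of casting2 in the frame of bay4 between -0.004 and 0.004 m and angle between casting2's own z axis and vertical below 0.1 rad)) and ((horizontal distance between casting3 and bay1 below 0.012 m and z of casting3 in the frame of bay1 between -0.004 and 0.004 m and angle between casting3's own z axis and vertical below 0.1 rad) or (horizontal distance between casting3 and bay2 below 0.012 m and z of casting3 in the frame of bay2 between -0.004 and 0.004 m and angle between casting3's own z axis and vertical below 0.1 rad) or (horizontal distance between casting3 and bay3 below 0.012 m and z of casting3 in the frame of bay3 between -0.004 and 0.004 m and angle between casting3's own z axis and vertical below 0.1 rad) or (horizontal distance between casting3 and bay4 below 0.012 m and z of casting3 in the frame of bay4 between -0.004 and 0.004 m and angle between casting3's own z axis and vertical below 0.1 rad)) and ((horizontal distance between casting4 and bay1 below 0.012 m and z of casting4 in the frame of bay1 between -0.004 and 0.004 m and angle between casting4's own z axis and vertical below 0.1 rad) or (horizontal distance between casting4 and bay2 below 0.012 m and z of casting4 in the frame of bay2 between -0.004 and 0.004 m and angle between casting4's own z axis and vertical below 0.1 rad) or (horizontal distance between casting4 and bay3 below 0.012 m and z of casting4 in the frame of bay3 between -0.004 and 0.004 m and angle between casting4's own z axis and vertical below 0.1 rad) or (horizontal distance between casting4 and bay4 below 0.012 m and z of casting4 in the frame of bay4 between -0.004 and 0.004 m and angle between casting4's own z axis and vertical below 0.1 rad)) and value of joint wagon below 0.045 m), for 0.2 s.
2. the wagon has been pushed under the gauge to the end of its run (value of joint wagon above 0.34 m), for 0.2 s.
At the end, for the whole second after the job is handed in: Every casting present lies flat in a bay of the wagon (origin within 12 mm of the bay point level and 4 mm in height, tilted less than 0.1 rad, lined face up), the wagon is within 12 mm of the far end of its run beyond the gauge, and all is at rest (((horizontal distance between casting1 and bay1 below 0.012 m and z of casting1 in the frame of bay1 between -0.004 and 0.004 m and angle between casting1's own z axis and vertical below 0.1 rad) or (horizontal distance between casting1 and bay2 below 0.012 m and z of casting1 in the frame of bay2 between -0.004 and 0.004 m and angle between casting1's own z axis and vertical below 0.1 rad) or (horizontal distance between casting1 and bay3 below 0.012 m and z of casting1 in the frame of bay3 between -0.004 and 0.004 m and angle between casting1's own z axis and vertical below 0.1 rad) or (horizontal distance between casting1 and bay4 below 0.012 m and z of casting1 in the frame of bay4 between -0.004 and 0.004 m and angle between casting1's own z axis and vertical below 0.1 rad)) and ((horizontal distance between casting2 and bay1 below 0.012 m and z of casting2 in the frame of bay1 between -0.004 and 0.004 m and angle between casting2's own z axis and vertical below 0.1 rad) or (horizontal distance between casting2 and bay2 below 0.012 m and z of casting2 in the frame of bay2 between -0.004 and 0.004 m and angle between casting2's own z axis and vertical below 0.1 rad) or (horizontal distance between casting2 and bay3 below 0.012 m and z of casting2 in the frame of bay3 between -0.004 and 0.004 m and angle between casting2's own z axis and vertical below 0.1 rad) or (horizontal distance between casting2 and bay4 below 0.012 m and z of casting2 in the frame of bay4 between -0.004 and 0.004 m and angle between casting2's own z axis and vertical below 0.1 rad)) and ((horizontal distance between casting3 and bay1 below 0.012 m and z of casting3 in the frame of bay1 between -0.004 and 0.004 m and angle between casting3's own z axis and vertical below 0.1 rad) or (horizontal distance between casting3 and bay2 below 0.012 m and z of casting3 in the frame of bay2 between -0.004 and 0.004 m and angle between casting3's own z axis and vertical below 0.1 rad) or (horizontal distance between casting3 and bay3 below 0.012 m and z of casting3 in the frame of bay3 between -0.004 and 0.004 m and angle between casting3's own z axis and vertical below 0.1 rad) or (horizontal distance between casting3 and bay4 below 0.012 m and z of casting3 in the frame of bay4 between -0.004 and 0.004 m and angle between casting3's own z axis and vertical below 0.1 rad)) and ((horizontal distance between casting4 and bay1 below 0.012 m and z of casting4 in the frame of bay1 between -0.004 and 0.004 m and angle between casting4's own z axis and vertical below 0.1 rad) or (horizontal distance between casting4 and bay2 below 0.012 m and z of casting4 in the frame of bay2 between -0.004 and 0.004 m and angle between casting4's own z axis and vertical below 0.1 rad) or (horizontal distance between casting4 and bay3 below 0.012 m and z of casting4 in the frame of bay3 between -0.004 and 0.004 m and angle between casting4's own z axis and vertical below 0.1 rad) or (horizontal distance between casting4 and bay4 below 0.012 m and z of casting4 in the frame of bay4 between -0.004 and 0.004 m and angle between casting4's own z axis and vertical below 0.1 rad)) and value of joint wagon above 0.338 m and velocity of joint wagon below 0.01 m/s and linear speed of each of casting1, casting2, casting3, casting4 below 0.02 m/s); the robot touches nothing.
It fails at once if the tree1 is disturbed (moved over 30 mm) (distance of tree1 from where it was at the start of the episode above 0.03 m).
It fails at once if the tree2 is disturbed (moved over 30 mm) (distance of tree2 from where it was at the start of the episode above 0.03 m).
It fails at once if the tub is disturbed (moved over 30 mm) (distance of tub from where it was at the start of the episode above 0.03 m).
It fails at once if the spatula is disturbed (moved over 30 mm) (distance of spatula from where it was at the start of the episode above 0.03 m).
Of casting1, casting3 only 1 to 2 are there at a start; the rules pass over those that are not, and their reading is None.
At some moment in a run one of casting1, casting2, casting3, casting4 may be knocked a few centimetres aside while the robot is not near it.
Once in a run the grip may slacken for a moment while it holds something.
It also fails if it takes over 210 s, if anything falls off the work surface, if the arm or the gripper's body presses on something with over 40 N, if the wrist force passes 120 N, or if a joint passes its speed limit or range.

## Robot

A 6-joint arm with a two-finger parallel gripper is mounted at the origin on the work surface. World frame = base frame: x ahead of the robot, y to its left, z up, the work surface at z = 0. Lengths are in m, angles in rad, forces in N, time in s.
With the tool pointing down it reaches from about 0.35 to 0.975 m from the base axis. Payload 4.9 kg.
Tool frame: the origin (TCP) lies on the centre line of the jaws, within the pads' length; the fingertips stand 14 mm ahead of it and the grasp point (between the pads) lies 5 mm behind it; z points along the fingers, y is the line along which they close (so a half turn about z gives the same grasp; the last joint's range is limited). The gripper opens to 85 mm and grips with 20 to 120 N. Pads are 22 mm wide; open, the fingers measure 114 mm over their backs; the gripper's body (76 mm by 85 mm) begins 54 mm behind the grasp point. The pads swing forward as they close: fully open they stand 13 mm farther back than shut.
Start: joints at [1.102, 0.053, 1.613, -0, 1.476, -0.119], TCP at [0.214, 0.587, 0.245] pointing down, gripper open.
Joint ranges: [-3.01, 3.01], [-1.01, 2.22], [0.06, 2.58], [-1.02, 4.17], [0.09, 2.62], [-3.14, 3.14]. Speed limits (rad/s): [2.57, 2.57, 3.14, 3.14, 3.14, 3.14].

## Interface

Orientations are given as a unit quaternion [w, x, y, z].
In Python, from plant import * gives the robot as it stands.
- The arm moves only by the tool send_rows, never from a script. Its argument "steps" is a list of rows, each an object with "translation": the shift along the tool's x, y, z in cm, a list of three; "delta_rot": the turn, a rotation vector about the tool's x, y, z in rad, a list of three; "jaw": the finger opening in cm, from 0 to 8.54. In form: [{"translation": [dx, dy, dz], "delta_rot": [rx, ry, rz], "jaw": jaw}, ...]. A call has exactly 8 rows; each row is the pose to reach, as a shift and turn from the pose commanded when the call began, along the tool's axes at that moment; what a row does not reach only later rows make up. A row lasts 1/10 s, in which the tool goes at most 50 mm and 8.59 degrees, less where a joint would pass 70% of its speed; a pose out of reach is approached as far as the arm can. A call with a gripper value outside its range is refused whole. The fingers move at their own pace and stop on an object; the grip force is fixed at half the most. Time passes only in rows, so rows that repeat a pose let the fingers close, or fill a call up. It gives the time, the measured TCP pose, the force, the opening and the grip force at its end, in the units of the state.
- state(): the state, without advancing time (a new reading comes with each control period).
- grab_frame(name): name is "scene" or "side" or "wrist"; returns a dict with "pixels" (384x512x3 uint8, blue, green, red), "range_z" (384x512 float32, m along the optical axis (not along the pixel's ray), 0 where there is no reading), "fx", "fy", "cx", "cy" (pixels), "dist" ([k1, k2, p1, p2, k3] as OpenCV has them; the pictures are not rectified), "rvec" (rotation vector, rad) and "tvec" (3), from world to camera coordinates, as OpenCV has them. Camera axes: x right, y down, z forward; pixel columns grow to the right and rows downward; lengths in m; the calibration is good to about 2 mm. A picture is of the moment at which its call begins.
- job_done(): hands the job in; it is judged then, once.
The state is a dict: "time": time; "joint_pos": joint angles; "joint_vel": joint speeds; "joint_efforts": joint torques, N m; "tool_pos": TCP position; "tool_rot": TCP orientation; "contact_force": force on the tool from outside, world axes, zero at the start; "ft_torque": the same for the moment, N m; "gripper_width": opening from 0.0 (shut) to 1.0 (fully open); "grasp_force": force on a finger pad.
Only numpy, scipy, OpenCV 4.12 (cv2) and the standard library are available. Lean on these libraries where they do the work, as an engineer would, in place of code of your own. Each camera call takes 0.05 s, during which the arm holds its last target. There are 200 camera calls.

## Working session

There is one attempt and no reset: what is moved stays moved. The work goes in short steps, Python scripts to look and compute and a tool call to move; the robot and the scene stay as the last step left them, time stands still between calls to the robot, and variables do not carry over. Pictures are saved under pics/ and viewed, at most 14 in all, crops included, and the job is handed in when it is done.

Besides the shell and the picture viewer there is one more tool, called after ">>>" as a command line: name --argument value ..., lists and objects as JSON in quotes. send_rows: Moves the arm, as the interface text tells. Its arguments: {"type":"object","properties":{"steps":{"type":"array","items":{"type":"object","properties":{"translation":{"type":"array","items":{"type":"number"}},"delta_rot":{"type":"array","items":{"type":"number"}},"jaw":{"type":"number"}}}}},"required":["steps"]}

```bash
mkdir -p pics; ls
cat > h.py <<'E'
from plant import *
import numpy as np, cv2
def K(f): return np.array([[f["fx"],0,f["cx"]],[0,f["fy"],f["cy"]],[0,0,1.]])
def pose(f): return cv2.Rodrigues(np.array(f["rvec"],float))[0], np.array(f["tvec"],float).ravel()
def ray(f,uv):
    p=cv2.undistortPoints(np.array(uv,float).reshape(-1,1,2),K(f),np.array(f["dist"],float)).reshape(-1,2)
    R,t=pose(f); d=np.c_[p,np.ones(len(p))]@R
    return -R.T@t,d
def onplane(f,uv,z):
    o,d=ray(f,uv); return o+d*((z-o[2])/d[:,2])[:,None]
def cloud(f):
    h,w=f["range_z"].shape; u,v=np.meshgrid(np.arange(w),np.arange(h))
    o,d=ray(f,np.stack([u,v],-1).reshape(-1,2)); return (o+d*f["range_z"].reshape(-1,1)).reshape(h,w,3)
def proj(f,P): return cv2.projectPoints(np.array(P,float).reshape(-1,1,3),np.array(f["rvec"],float),np.array(f["tvec"],float),K(f),np.array(f["dist"],float))[0].reshape(-1,2)
E
python3 - <<'E'
from h import *
import pickle
for n in("scene","side","wrist"):
    f=grab_frame(n); cv2.imwrite(f"pics/{n}0.png",cv2.resize(f["pixels"],(768,576))); pickle.dump(f,open(n+"0.pkl","wb"))
    R,t=pose(f); print(n,-R.T@t,R[2])
print(state())
E
```

```text
pics
scene [1.3611663  0.44294848 0.79322044] [-0.73368191 -0.35417909 -0.57988623]
side [-0.35170129 -1.24342043  1.19767905] [ 0.45178926  0.66608546 -0.59347842]
wrist [0.13657228 0.61619861 0.37266343] [ 0.30359681 -0.113412   -0.94602679]
{'time': 0.15, 'joint_pos': array([ 1.10201848e+00,  5.32051102e-02,  1.61400099e+00,  2.31681148e-05,
        1.47599507e+00, -1.18978141e-01]), 'joint_vel': array([ 0.00059774, -0.0017035 , -0.00383753,  0.00114459, -0.00107738,
       -0.00106832]), 'joint_efforts': array([ 6.41272563e-04, -3.94239056e+01, -3.70724773e+01, -6.26761380e-05,
        4.60055860e-03,  2.71804493e-05]), 'tool_pos': array([0.21396008, 0.58673437, 0.2443321 ]), 'tool_rot': array([-2.44003234e-04,  1.74010552e-01,  9.84743459e-01, -7.66437937e-04]), 'contact_force': array([0.09813734, 0.1519982 , 0.18762516]), 'ft_torque': array([-0.02316701,  0.01883217, -0.02421052]), 'grasp_force': 0.0, 'gripper_width': 1.0036465343978918}
```

View pics/scene0.png

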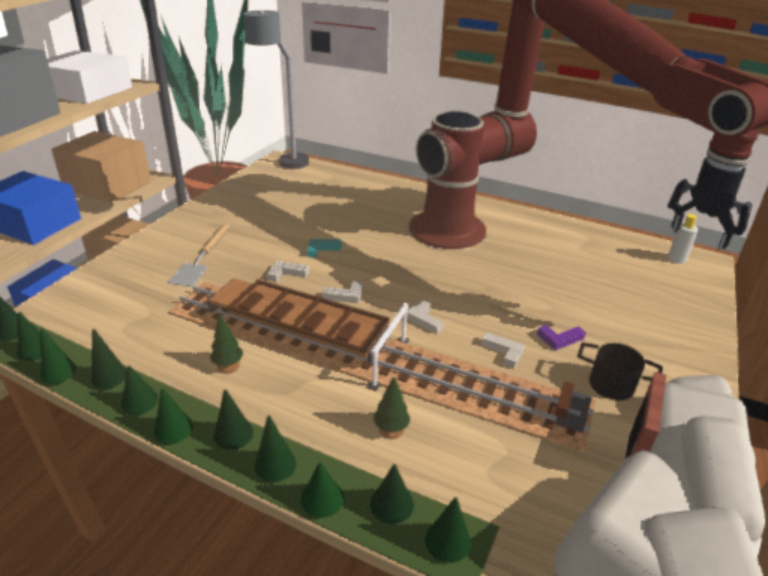

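View pics/side0.png

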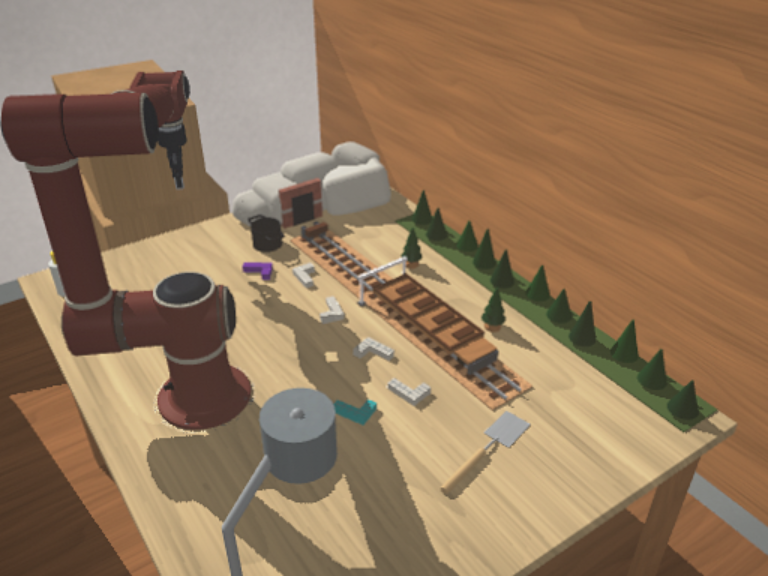

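The scene view shows white Ls at about (288,270), (342,293), (425,318), (503,347). The purple L at (562,337) and the turquoise one at (324,246) are look-alikes and not meant. The wagon is at (300,310) and the gauge at (390,335).

```bash
cat >> h.py <<'E'
def findL(f,zlo=.012,zhi=.028,S=2000.,x0=.2,y0=-.6,ztop=.02,box=None):
    C=cloud(f); hsv=cv2.cvtColor(f["pixels"],cv2.COLOR_BGR2HSV)
    m=(C[...,2]>zlo)&(C[...,2]<zhi)&(hsv[...,1]<70)&(f["range_z"]>0)&(C[...,0]>.2)&(C[...,0]<.95)&(abs(C[...,1])<.6)
    m=cv2.morphologyEx(m.astype(np.uint8),cv2.MORPH_OPEN,np.ones((2,2)))
    n,lab,st,_=cv2.connectedComponentsWithStats(m)
    out=[]
    for i in range(1,n):
        if st[i,4]<60: continue
        c=max(cv2.findContours((lab==i).astype(np.uint8),cv2.RETR_EXTERNAL,cv2.CHAIN_APPROX_NONE)[0],key=len).reshape(-1,2)
        P=onplane(f,c,ztop)[:,:2].astype(np.float32)*1000
        r=cv2.minAreaRect(P); b=cv2.boxPoints(r)
        e0,e1=b[1]-b[0],b[2]-b[1]
        if np.linalg.norm(e0)<np.linalg.norm(e1): b=np.roll(b,-1,0); e0,e1=b[1]-b[0],b[2]-b[1]
        # missing corner: box corner farthest from contour
        d=[np.linalg.norm(P-q,axis=1).min() for q in b]; k=int(np.argmax(d))
        a,bb=e0/np.linalg.norm(e0),e1/np.linalg.norm(e1); ce=b.mean(0); q=b[k]-ce
        X=a*np.sign(a@q); Y=-bb*np.sign(bb@q)
        zz=C[lab==i][:,2]
        org=ce+Y*18
        out.append(dict(uv=st[i,:2]+st[i,2:4]/2,n=st[i,4],size=(round(float(np.linalg.norm(e0)),1),round(float(np.linalg.norm(e1)),1)),miss=round(float(max(d)),1),org=org.round(1),yaw=round(float(np.degrees(np.arctan2(X[1],X[0]))),1),up=float(np.sign(X[0]*Y[1]-X[1]*Y[0])),z=np.percentile(zz,[10,50,95]).round(4)))
    return out
def ortho(f,z,x=(.25,.75),y=(-.5,.5),s=760):
    H,W=int((x[1]-x[0])*s),int((y[1]-y[0])*s)
    X,Y=np.meshgrid(x[1]-(np.arange(H)+.5)/s,y[1]-(np.arange(W)+.5)/s,indexing="ij")
    p=proj(f,np.stack([X,Y,np.full_like(X,z)],-1)).reshape(H,W,2).astype(np.float32)
    return cv2.remap(f["pixels"],p[...,0],p[...,1],cv2.INTER_LINEAR)
E
python3 - <<'E'
from h import *
import pickle
for n in("scene","side"):
    f=pickle.load(open(n+"0.pkl","rb"))
    print(n)
    for o in findL(f):print(o)
cv2.imwrite("pics/o.png",np.vstack([ortho(pickle.load(open(n+"0.pkl","rb")),.06,x=(.3,.68)) for n in("scene","side")]))
E
```

```text
scene
{'uv': array([193. , 180.5]), 'n': np.int32(165), 'size': (87.9, 68.5), 'miss': 39.1, 'org': array([ 391.9, -248.6], dtype=float32), 'yaw': 101.6, 'up': 1.0, 'z': array([0.0095, 0.0185, 0.0223])}
{'uv': array([229.5, 194. ]), 'n': np.int32(188), 'size': (88.6, 64.8), 'miss': 25.0, 'org': array([430.9, -85.2], dtype=float32), 'yaw': -61.9, 'up': 1.0, 'z': array([0.0094, 0.0188, 0.0221])}
{'uv': array([285., 211.]), 'n': np.int32(216), 'size': (89.4, 67.6), 'miss': 39.0, 'org': array([426.2, 113.2], dtype=float32), 'yaw': 76.4, 'up': -1.0, 'z': array([0.0117, 0.0191, 0.0225])}
{'uv': array([337. , 233.5]), 'n': np.int32(254), 'size': (84.8, 67.5), 'miss': 37.3, 'org': array([426.2, 286.5], dtype=float32), 'yaw': -91.9, 'up': -1.0, 'z': array([0.0105, 0.019 , 0.0218])}
{'uv': array([315., 251.]), 'n': np.int32(321), 'size': (346.3, 15.0), 'miss': 6.5, 'org': array([563.4, 251.2], dtype=float32), 'yaw': -88.1, 'up': 1.0, 'z': array([0.0101, 0.015 , 0.0206])}
{'uv': array([324. , 264.5]), 'n': np.int32(448), 'size': (407.1, 17.6), 'miss': 9.1, 'org': array([570.1, 287.7], dtype=floa
[... 345 characters left out ...]
22.7, 'org': array([435.1, 257.1], dtype=float32), 'yaw': -116.4, 'up': 1.0, 'z': array([0.0072, 0.0164, 0.0226])}
{'uv': array([222.5, 206.5]), 'n': np.int32(135), 'size': (89.7, 63.1), 'miss': 35.2, 'org': array([415.5,  86.8], dtype=float32), 'yaw': 73.7, 'up': -1.0, 'z': array([0.008 , 0.0162, 0.0217])}
{'uv': array([250.5, 232.5]), 'n': np.int32(158), 'size': (89.9, 65.2), 'miss': 37.8, 'org': array([ 417.5, -116.3], dtype=float32), 'yaw': -71.9, 'up': 1.0, 'z': array([0.0102, 0.017 , 0.0219])}
{'uv': array([274. , 261.5]), 'n': np.int32(180), 'size': (86.1, 63.2), 'miss': 36.9, 'org': array([ 381.6, -274.5], dtype=float32), 'yaw': 103.6, 'up': 1.0, 'z': array([0.0109, 0.0173, 0.0225])}
```

View pics/o.png

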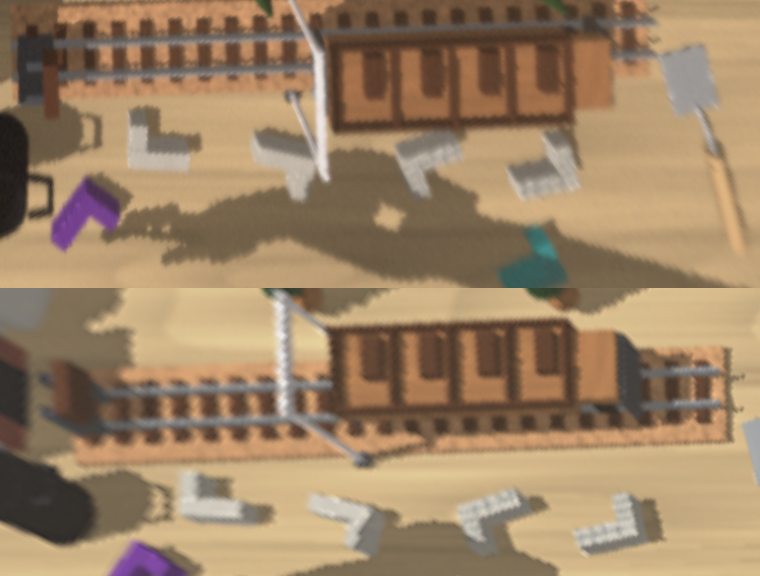

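Both ortho views agree. The wagon axes are close to the world axes, with its deck centre near x 0.575. The two Ls on the right are lined-face up and the two on the left are mirrored. Next I'll go above for a close look.

```bash
cat >> h.py <<'E'
from scipy.spatial.transform import Rotation as Ro
def cur():
    s=state(); q=s["tool_rot"]; return np.array(s["tool_pos"]),Ro.from_quat([q[1],q[2],q[3],q[0]])
def down(yaw):  # tool y axis (closing line) at yaw deg from world y
    return Ro.from_euler("z",yaw,degrees=True)*Ro.from_matrix([[-1,0,0],[0,1,0],[0,0,-1]])
def rel(p,R,frm=None):
    p0,R0=frm or cur()
    print("t",(R0.inv().apply(np.array(p)-p0)*100).round(2).tolist(),"r",(R0.inv()*R).as_rotvec().round(3).tolist()); return (np.array(p),R)
E
python3 - <<'E'
from h import *
import pickle
f=pickle.load(open("wrist0.pkl","rb")); print(f["fx"],f["cx"])
rel([.33,.12,.36],down(0))
E
```

```text
277.32175577347175 255.68256550921674
t [-26.89, -39.89, -11.51] r [-0.002, -0.0, -0.35]
```

>>> send_rows --steps '[{"translation":[-2,-3,-1.2],"delta_rot":[0,0,-0.03],"jaw":8.5},{"translation":[-5,-7,-3],"delta_rot":[0,0,-0.09],"jaw":8.5},{"translation":[-8,-11,-5],"delta_rot":[0,0,-0.15],"jaw":8.5},{"translation":[-11,-16,-7],"delta_rot":[0,0,-0.2],"jaw":8.5},{"translation":[-14,-20,-9],"delta_rot":[0,0,-0.25],"jaw":8.5},{"translation":[-16,-24,-10],"delta_rot":[0,0,-0.3],"jaw":8.5},{"translation":[-18,-27,-11],"delta_rot":[0,0,-0.35],"jaw":8.5},{"translation":[-19,-28,-11.5],"delta_rot":[0,0,-0.35],"jaw":8.5}]'

```text
time: 0.95
tool_pos: [0.2971, 0.2564, 0.3619]
tool_rot: [0.002, 0.001, 1.0, 0.0]
contact_force: [0.7, 0.9, -0.0]
gripper_width: 0.995
grasp_force: 0.0
```

Run:
```python
from h import *
s=state();print(s["time"],s["joint_pos"].round(3),s["tool_pos"])
f=grab_frame("wrist"); cv2.imwrite("pics/w1.png",cv2.resize(f["pixels"],(768,576)))
for o in findL(f,zlo=.016,zhi=.026):print(o)
rel([.33,-.08,.36],down(0))
```

```text
0.95 [ 5.220e-01 -5.750e-01  1.939e+00 -1.000e-03  1.775e+00 -1.047e+00] [0.29705768 0.25638813 0.36188872]
{'uv': array([175.5, 207.5]), 'n': np.int32(814), 'size': (83.6, 61.2), 'miss': 37.1, 'org': array([420. , 107.3], dtype=float32), 'yaw': 76.7, 'up': -1.0, 'z': array([0.0176, 0.0196, 0.0211])}
{'uv': array([  4. , 196.5]), 'n': np.int32(69), 'size': (26.4, 13.9), 'miss': 8.7, 'org': array([ 376.4, -234.6], dtype=float32), 'yaw': 162.4, 'up': 1.0, 'z': array([0.0003, 0.0194, 0.0212])}
{'uv': array([ 70. , 209.5]), 'n': np.int32(763), 'size': (88.5, 61.3), 'miss': 36.4, 'org': array([424.1, -95.1], dtype=float32), 'yaw': -71.7, 'up': 1.0, 'z': array([0.0177, 0.0199, 0.0215])}
{'uv': array([270. , 225.5]), 'n': np.int32(781), 'size': (84.0, 60.6), 'miss': 36.9, 'org': array([420.7, 283. ], dtype=float32), 'yaw': -92.7, 'up': -1.0, 'z': array([0.0176, 0.0194, 0.0209])}
{'uv': array([403.5, 231.5]), 'n': np.int32(63), 'size': (42.0, 10.6), 'miss': 7.2, 'org': array([441.7, 527.3], dtype=float32), 'yaw': -44.7, 'up': -1.0, 'z': array([0.0209, 0.0251, 0.0294])}
{'uv': array([250. , 272.5]), 'n': np.int32(394), 'size': (279.0, 7.1), 'miss': 2.4, 'org': array([559.8, 244.3], dtype=float32), 'yaw': 92.2, 'up': -1.0, 'z': array([0.0056, 0.0191, 0.021 ])}
{'uv': array([256. , 290.5]), 'n': np.int32(425), 'size': (328.2, 7.8), 'miss': 2.7, 'org': array([568.8, 254.8], dtype=float32), 'yaw': -88.0, 'up': -1.0, 'z': array([0.006 , 0.0193, 0.0211])}
t [-3.33, -33.56, 0.27] r [0.0, 0.005, -0.004]
```

View pics/w1.png

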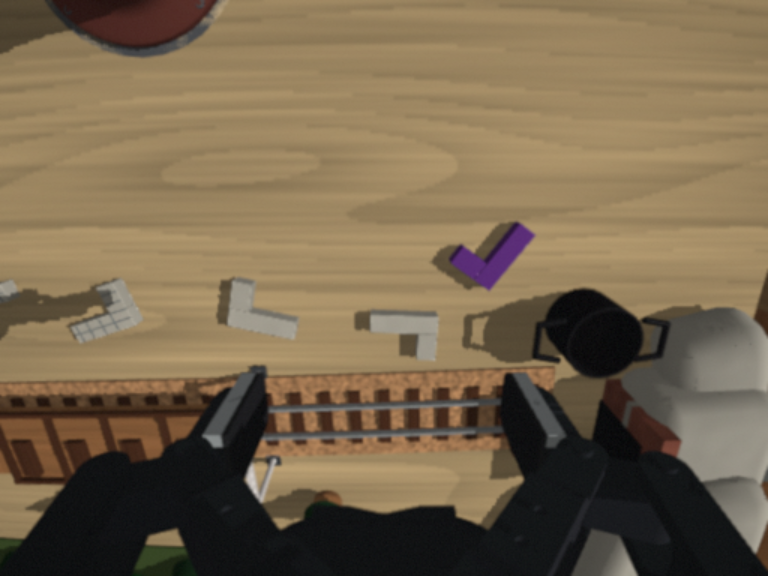

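>>> send_rows --steps '[{"translation":[0,0,0],"delta_rot":[0.1,0,0],"jaw":8.5},{"translation":[0,0,0],"delta_rot":[0.2,0,0],"jaw":8.5},{"translation":[0,0,0],"delta_rot":[0.3,0,0],"jaw":8.5},{"translation":[0,0,0],"delta_rot":[0.4,0,0],"jaw":8.5},{"translation":[0,0,0],"delta_rot":[0.5,0,0],"jaw":8.5},{"translation":[0,0,0],"delta_rot":[0.6,0,0],"jaw":8.5},{"translation":[0,0,0],"delta_rot":[0.7,0,0],"jaw":8.5},{"translation":[0,0,0],"delta_rot":[0.7,0,0],"jaw":8.5}]'

```text
time: 1.8
tool_pos: [0.2961, 0.26, 0.3575]
tool_rot: [-0.001, -0.002, 0.939, -0.345]
contact_force: [0.6, -0.3, 0.1]
gripper_width: 0.99
grasp_force: 0.0
```

Run:
```python
from h import *
s=state();print(s["time"],s["joint_pos"].round(3),s["tool_pos"]);print(cur()[1].as_matrix().round(2))
```

```text
1.8 [ 0.827 -0.216  1.785 -0.521  2.07  -0.884] [0.29609569 0.26002116 0.35752569]
[[-1.   -0.   -0.  ]
 [-0.    0.76 -0.65]
 [ 0.   -0.65 -0.76]]
```

Tilting toward −y drives j4 negative, so the free sideways direction is +y. I'll stand the mirrored L (C) up on its foot by tilting toward +y, re-grip it from above, and tilt toward +y again.

Run:
```python
from h import *
c=cur(); h=rel([.4264,.1342,.12],down(-103.3)); rel([.4264,.1342,.017],down(-103.3),h)
```

```text
t [-13.09, 5.72, 26.23] r [-0.502, 0.63, 1.723]
t [0.0, 0.0, 10.3] r [0.0, 0.0, 0.0]
```

>>> send_rows --steps '[{"translation":[-1,0.5,2],"delta_rot":[-0.035,0.044,0.12],"jaw":5},{"translation":[-3,1.2,5],"delta_rot":[-0.07,0.088,0.24],"jaw":5},{"translation":[-5,2,9],"delta_rot":[-0.105,0.132,0.36],"jaw":5},{"translation":[-6,2.5,12],"delta_rot":[-0.14,0.176,0.48],"jaw":5},{"translation":[-8,3.5,16],"delta_rot":[-0.175,0.22,0.6],"jaw":5},{"translation":[-9,4,18],"delta_rot":[-0.21,0.264,0.72],"jaw":5},{"translation":[-9.5,4.2,19],"delta_rot":[-0.245,0.308,0.84],"jaw":5},{"translation":[-10,4.4,20],"delta_rot":[-0.28,0.35,0.96],"jaw":5}]'

```text
time: 2.6
tool_pos: [0.3971, 0.1634, 0.1784]
tool_rot: [-0.0, 0.49, 0.855, -0.168]
contact_force: [-0.8, -0.1, -0.2]
gripper_width: 0.582
grasp_force: 0.0
```

Run:
```python
from h import *
c=cur(); h=rel([.4264,.1342,.12],down(-103.3));print(state()["joint_pos"].round(2))
```

```text
t [-3.01, 2.79, 5.87] r [-0.215, 0.272, 0.754]
[ 0.35 -0.18  1.98 -0.22  1.61 -0.16]
```

>>> send_rows --steps '[{"translation":[-0.4,0.4,0.7],"delta_rot":[-0.03,0.04,0.11],"jaw":5},{"translation":[-0.8,0.8,1.5],"delta_rot":[-0.06,0.08,0.22],"jaw":5},{"translation":[-1.2,1.2,2.3],"delta_rot":[-0.09,0.12,0.33],"jaw":5},{"translation":[-1.6,1.5,3.1],"delta_rot":[-0.12,0.155,0.43],"jaw":5},{"translation":[-2,1.9,4],"delta_rot":[-0.155,0.195,0.54],"jaw":5},{"translation":[-2.5,2.3,5],"delta_rot":[-0.185,0.235,0.65],"jaw":5},{"translation":[-3.01,2.79,5.87],"delta_rot":[-0.215,0.272,0.754],"jaw":5},{"translation":[-3.01,2.79,5.87],"delta_rot":[-0.215,0.272,0.754],"jaw":5}]'

```text
time: 3.4
tool_pos: [0.4253, 0.1337, 0.1198]
tool_rot: [-0.0, 0.783, 0.622, -0.002]
contact_force: [0.6, 0.4, -0.4]
gripper_width: 0.586
grasp_force: 0.0
```

Run:
```python
from h import *
f=grab_frame("wrist"); cv2.imwrite("pics/w2.png",f["pixels"])
for o in findL(f,zlo=.016,zhi=.026):
  if o["size"][0]<100: print(o)
c=cur();print(c[0],state()["joint_pos"].round(2)); rel([.4264,.1342,.017],down(-103.3))
```

```text
{'uv': array([208.,  40.]), 'n': np.int32(2555), 'size': (56.0, 24.5), 'miss': 5.1, 'org': array([402.9, 266.2], dtype=float32), 'yaw': 88.8, 'up': 1.0, 'z': array([0.0186, 0.0198, 0.0211])}
{'uv': array([498.5, 189. ]), 'n': np.int32(78), 'size': (11.0, 7.5), 'miss': 2.2, 'org': array([630. ,  80.7], dtype=float32), 'yaw': 147.8, 'up': 1.0, 'z': array([0.0175, 0.0221, 0.0267])}
{'uv': array([242., 228.]), 'n': np.int32(2937), 'size': (84.0, 53.5), 'miss': 30.3, 'org': array([423.6, 104.3], dtype=float32), 'yaw': 77.0, 'up': -1.0, 'z': array([0.0189, 0.0198, 0.0208])}
[0.4257396  0.13416435 0.12060446] [ 0.14 -0.28  2.13 -0.    1.29  0.37]
t [0.05, 0.09, 10.36] r [-0.002, 0.003, 0.007]
```

View pics/w2.png

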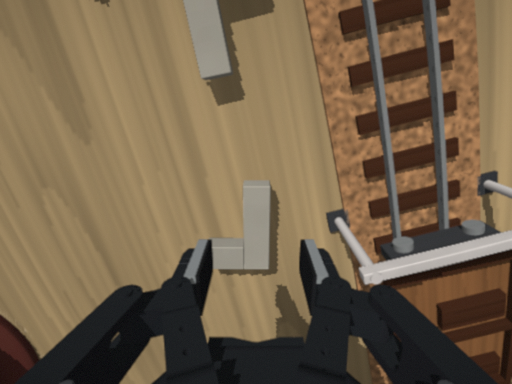

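C is at about (256,225) with a plain face, and the jaws straddle its leg. Descending to grip it.

>>> send_rows --steps '[{"translation":[0,0,3],"delta_rot":[0,0,0],"jaw":5},{"translation":[0,0,6],"delta_rot":[0,0,0],"jaw":5},{"translation":[0,0,8.5],"delta_rot":[0,0,0],"jaw":5},{"translation":[0,0,10],"delta_rot":[0,0,0],"jaw":5},{"translation":[0,0,10.3],"delta_rot":[0,0,0],"jaw":5},{"translation":[0,0,10.3],"delta_rot":[0,0,0],"jaw":1.5},{"translation":[0,0,10.3],"delta_rot":[0,0,0],"jaw":1.5},{"translation":[0,0,10.3],"delta_rot":[0,0,0],"jaw":1.5}]'

```text
time: 4.25
tool_pos: [0.4273, 0.1346, 0.0192]
tool_rot: [0.001, 0.782, 0.623, -0.001]
contact_force: [1.5, 1.7, 4.3]
gripper_width: 0.261
grasp_force: 60.3
```

>>> send_rows --steps '[{"translation":[0,0,0],"delta_rot":[0,0,0],"jaw":1.5},{"translation":[0,0,-1],"delta_rot":[0,0,0],"jaw":1.5},{"translation":[0,0,-3],"delta_rot":[0,0,0],"jaw":1.5},{"translation":[0,0,-6],"delta_rot":[0,0,0],"jaw":1.5},{"translation":[0,0,-9],"delta_rot":[0,0,0],"jaw":1.5},{"translation":[0,0,-12],"delta_rot":[0,0,0],"jaw":1.5},{"translation":[0,0,-14],"delta_rot":[0,0,0],"jaw":1.5},{"translation":[0,0,-14.5],"delta_rot":[0,0,0],"jaw":1.5}]'

```text
time: 5.05
tool_pos: [0.4277, 0.1349, 0.166]
tool_rot: [0.002, 0.782, 0.623, 0.0]
contact_force: [1.3, 0.8, -1.0]
gripper_width: 0.265
grasp_force: 59.5
```

Run:
```python
from h import *
c=cur();print(c[0],state()["joint_pos"].round(2)); h=rel([.38,.17,.18],down(-90)*Ro.from_euler("y",60,degrees=True));rel([.38,.17,.16],down(-90)*Ro.from_euler("y",90,degrees=True),h)
```

```text
[0.42770449 0.13488514 0.16603102] [ 0.14 -0.33  2.09 -0.    1.38  0.37]
t [2.36, -5.43, -1.42] r [0.121, 1.045, -0.203]
t [-1.73, 0.0, 1.0] r [0.0, 0.524, 0.0]
```

>>> send_rows --steps '[{"translation":[0.3,-0.7,-0.2],"delta_rot":[0.015,0.13,-0.025],"jaw":1.5},{"translation":[0.6,-1.4,-0.4],"delta_rot":[0.03,0.26,-0.05],"jaw":1.5},{"translation":[0.9,-2,-0.5],"delta_rot":[0.045,0.39,-0.076],"jaw":1.5},{"translation":[1.2,-2.7,-0.7],"delta_rot":[0.06,0.52,-0.101],"jaw":1.5},{"translation":[1.5,-3.4,-0.9],"delta_rot":[0.075,0.65,-0.127],"jaw":1.5},{"translation":[1.8,-4.1,-1.1],"delta_rot":[0.09,0.78,-0.152],"jaw":1.5},{"translation":[2.1,-4.8,-1.3],"delta_rot":[0.106,0.914,-0.178],"jaw":1.5},{"translation":[2.36,-5.43,-1.42],"delta_rot":[0.121,1.045,-0.203],"jaw":1.5}]'

```text
time: 5.85
tool_pos: [0.378, 0.1697, 0.1765]
tool_rot: [-0.356, 0.612, 0.611, 0.353]
contact_force: [0.8, -0.2, -2.4]
gripper_width: 0.26
grasp_force: 64.6
```

>>> send_rows --steps '[{"translation":[-0.3,0,0.2],"delta_rot":[0,0.1,0],"jaw":1.5},{"translation":[-0.6,0,0.4],"delta_rot":[0,0.2,0],"jaw":1.5},{"translation":[-0.9,0,0.6],"delta_rot":[0,0.3,0],"jaw":1.5},{"translation":[-1.2,0,0.8],"delta_rot":[0,0.4,0],"jaw":1.5},{"translation":[-1.5,0,0.9],"delta_rot":[0,0.48,0],"jaw":1.5},{"translation":[-1.73,0,1],"delta_rot":[0,0.524,0],"jaw":1.5},{"translation":[-1.73,0,1],"delta_rot":[0,0.524,0],"jaw":1.5},{"translation":[-1.73,0,1],"delta_rot":[0,0.524,0],"jaw":1.5}]'

```text
time: 6.65
tool_pos: [0.3782, 0.17, 0.1564]
tool_rot: [-0.502, 0.502, 0.498, 0.498]
contact_force: [-1.0, 0.2, -0.9]
gripper_width: 0.261
grasp_force: 64.7
```

Run:
```python
from h import *
s=state();print(s["joint_pos"].round(2),s["tool_pos"],s["grasp_force"])
print(cur()[1].as_matrix().round(2))
f=grab_frame("scene");g=grab_frame("side")
cv2.imwrite("pics/s2.png",np.hstack([cv2.resize(f["pixels"][100:300,180:400],(400,364)),cv2.resize(g["pixels"][60:260,120:340],(400,364))]))
rel([.38,.17,.075],down(-90)*Ro.from_euler("y",90,degrees=True))
```

```text
[-0.44  0.07  2.31  1.24  1.87 -0.85] [0.37822022 0.16999302 0.15638318] 64.65167284011841
[[ 0.01  1.   -0.  ]
 [ 0.    0.    1.  ]
 [ 1.   -0.01 -0.  ]]
t [-8.21, 0.18, 0.02] r [-0.0, 0.001, -0.005]
```

View pics/s2.png

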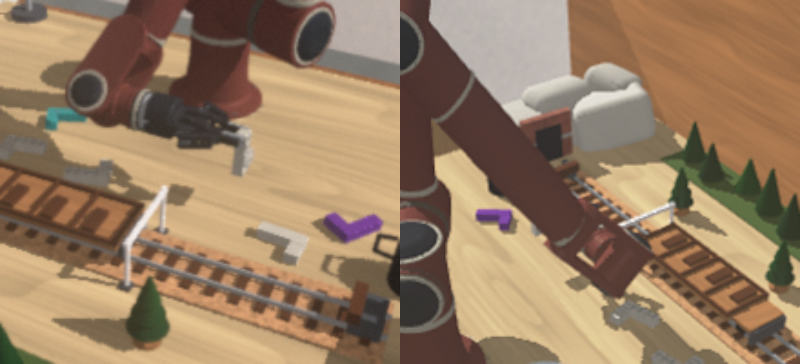

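The left panel shows the L held upright, foot down, in the horizontal gripper at (240,150). Lowering it to stand.

>>> send_rows --steps '[{"translation":[-1,0,0],"delta_rot":[0,0,0],"jaw":1.5},{"translation":[-2.5,0,0],"delta_rot":[0,0,0],"jaw":1.5},{"translation":[-4.5,0,0],"delta_rot":[0,0,0],"jaw":1.5},{"translation":[-6,0,0],"delta_rot":[0,0,0],"jaw":1.5},{"translation":[-7.2,0,0],"delta_rot":[0,0,0],"jaw":1.5},{"translation":[-7.8,0,0],"delta_rot":[0,0,0],"jaw":1.5},{"translation":[-8.1,0,0],"delta_rot":[0,0,0],"jaw":1.5},{"translation":[-8.1,0,0],"delta_rot":[0,0,0],"jaw":1.5}]'

```text
time: 7.55
tool_pos: [0.3783, 0.1698, 0.0761]
tool_rot: [-0.501, 0.501, 0.499, 0.499]
contact_force: [0.0, -0.1, -1.7]
gripper_width: 0.263
grasp_force: 64.7
```

>>> send_rows --steps '[{"translation":[-0.1,0,0],"delta_rot":[0,0,0],"jaw":1.5},{"translation":[-0.2,0,0],"delta_rot":[0,0,0],"jaw":1.5},{"translation":[-0.3,0,0],"delta_rot":[0,0,0],"jaw":1.5},{"translation":[-0.35,0,0],"delta_rot":[0,0,0],"jaw":1.5},{"translation":[-0.4,0,0],"delta_rot":[0,0,0],"jaw":1.5},{"translation":[-0.4,0,0],"delta_rot":[0,0,0],"jaw":1.5},{"translation":[-0.4,0,0],"delta_rot":[0,0,0],"jaw":1.5},{"translation":[-0.4,0,0],"delta_rot":[0,0,0],"jaw":1.5}]'

```text
time: 8.35
tool_pos: [0.3782, 0.1697, 0.0733]
tool_rot: [0.502, -0.5, -0.498, -0.5]
contact_force: [-1.4, -1.4, 7.1]
gripper_width: 0.264
grasp_force: 64.8
```

>>> send_rows --steps '[{"translation":[0,0,0],"delta_rot":[0,0,0],"jaw":3},{"translation":[0,0,0],"delta_rot":[0,0,0],"jaw":4.5},{"translation":[0,0,0],"delta_rot":[0,0,0],"jaw":4.5},{"translation":[0,0,0],"delta_rot":[0,0,0],"jaw":4.5},{"translation":[0,0,-1],"delta_rot":[0,0,0],"jaw":4.5},{"translation":[0,0,-3],"delta_rot":[0,0,0],"jaw":4.5},{"translation":[0,0,-5],"delta_rot":[0,0,0],"jaw":4.5},{"translation":[0,0,-6.5],"delta_rot":[0,0,0],"jaw":4.5}]'

```text
time: 9.15
tool_pos: [0.3783, 0.1033, 0.0718]
tool_rot: [-0.501, 0.502, 0.499, 0.499]
contact_force: [-0.2, -0.6, 0.0]
gripper_width: 0.527
grasp_force: 0.0
```

>>> send_rows --steps '[{"translation":[1,0,-0.5],"delta_rot":[0,0,0],"jaw":4.5},{"translation":[3,0,-0.5],"delta_rot":[0,0,0],"jaw":4.5},{"translation":[6,0,-0.5],"delta_rot":[0,-0.08,0],"jaw":4.5},{"translation":[9,0,-0.5],"delta_rot":[0,-0.2,0],"jaw":4.5},{"translation":[12,0,-0.5],"delta_rot":[0,-0.34,0],"jaw":4.5},{"translation":[14,0,-0.5],"delta_rot":[0,-0.48,0],"jaw":4.5},{"translation":[15,0,-0.5],"delta_rot":[0,-0.62,0],"jaw":4.5},{"translation":[15,0,-0.5],"delta_rot":[0,-0.75,0],"jaw":4.5}]'

```text
time: 9.95
tool_pos: [0.3794, 0.0994, 0.2248]
tool_rot: [-0.279, 0.65, 0.649, 0.28]
contact_force: [0.1, 0.4, -0.2]
gripper_width: 0.525
grasp_force: 0.0
```

Run:
```python
from h import *
s=state();print(s["joint_pos"].round(2),s["tool_pos"])
f=grab_frame("wrist");g=grab_frame("scene")
cv2.imwrite("pics/s3.png",np.hstack([cv2.resize(g["pixels"][100:300,180:400],(400,364)),cv2.resize(f["pixels"],(400,300),).repeat(1,0) if 0 else cv2.copyMakeBorder(cv2.resize(f["pixels"],(400,300)),0,64,0,0,0)]))
C=cloud(f);hsv=cv2.cvtColor(f["pixels"],cv2.COLOR_BGR2HSV)
m=(C[...,2]>.03)&(C[...,2]<.1)&(hsv[...,1]<70)&(hsv[...,2]>90)&(abs(C[...,0]-.36)<.08)&(abs(C[...,1]-.18)<.05)
P=C[m];print(len(P),np.percentile(P,[1,10,50,90,99],axis=0).round(3))
Q=P[P[:,2]>.078];print(len(Q),cv2.minAreaRect(Q[:,:2].astype(np.float32)*1000))
rel([.38,.19,.16],down(-90))
```

```text
[-0.43 -0.48  2.24  0.73  1.74 -0.44] [0.37940255 0.09938488 0.22478095]
409 [[0.366 0.17  0.04 ]
 [0.367 0.17  0.079]
 [0.377 0.178 0.084]
 [0.388 0.187 0.085]
 [0.389 0.189 0.085]]
378 ((377.5390319824219, 179.81173706054688), (22.727020263671875, 20.409000396728516), 0.6055686473846436)
t [1.34, 0.06, 11.0] r [0.001, -0.817, 0.004]
```

View pics/s3.png

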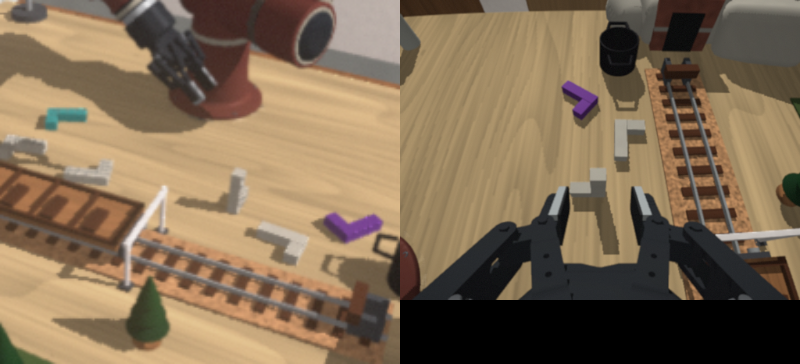

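C now stands upright at (238,190) in the scene panel, and its top measures 84 mm high at (0.3775, 0.180). Re-gripping from above.

Run:
```python
from h import *
rel([.3785,.1798,.16],down(-90))
```

```text
t [0.64, -0.09, 10.25] r [0.001, -0.817, 0.004]
```

>>> send_rows --steps '[{"translation":[0.1,0,1.3],"delta_rot":[0,-0.11,0],"jaw":5},{"translation":[0.2,0,2.6],"delta_rot":[0,-0.22,0],"jaw":5},{"translation":[0.3,0,3.9],"delta_rot":[0,-0.33,0],"jaw":5},{"translation":[0.4,0,5.2],"delta_rot":[0,-0.44,0],"jaw":5},{"translation":[0.5,0,6.6],"delta_rot":[0,-0.55,0],"jaw":5},{"translation":[0.6,0,8.2],"delta_rot":[0,-0.67,0],"jaw":5},{"translation":[0.64,-0.09,9.7],"delta_rot":[0,-0.79,0],"jaw":5},{"translation":[0.64,-0.09,10.25],"delta_rot":[0.001,-0.817,0.004],"jaw":5}]'

```text
time: 10.85
tool_pos: [0.375, 0.1808, 0.1535]
tool_rot: [-0.006, 0.707, 0.707, -0.005]
contact_force: [0.1, -0.2, -0.8]
gripper_width: 0.582
grasp_force: 0.0
```

>>> send_rows --steps '[{"translation":[0,0,0],"delta_rot":[0,0,0],"jaw":5},{"translation":[0,0,1],"delta_rot":[0,0,0],"jaw":5},{"translation":[0,0,3],"delta_rot":[0,0,0],"jaw":5},{"translation":[0,0,5.5],"delta_rot":[0,0,0],"jaw":5},{"translation":[0,0,7.5],"delta_rot":[0,0,0],"jaw":5},{"translation":[0,0,8.5],"delta_rot":[0,0,0],"jaw":5},{"translation":[0,0,8.7],"delta_rot":[0,0,0],"jaw":5},{"translation":[0,0,8.7],"delta_rot":[0,0,0],"jaw":5}]'

```text
time: 11.65
tool_pos: [0.377, 0.1791, 0.0697]
tool_rot: [-0.004, 0.709, 0.706, -0.002]
contact_force: [0.5, 0.1, 0.5]
gripper_width: 0.585
grasp_force: 0.0
```

>>> send_rows --steps '[{"translation":[0,0,0],"delta_rot":[0,0,0],"jaw":3},{"translation":[0,0,0],"delta_rot":[0,0,0],"jaw":2.4},{"translation":[0,0,0],"delta_rot":[0,0,0],"jaw":1.5},{"translation":[0,0,0],"delta_rot":[0,0,0],"jaw":1.5},{"translation":[0,0,0],"delta_rot":[0,0,0],"jaw":1.5},{"translation":[0,0,0],"delta_rot":[0,0,0],"jaw":1.5},{"translation":[0,0,-1],"delta_rot":[0,0,0],"jaw":1.5},{"translation":[0,0,-3],"delta_rot":[0,0,0],"jaw":1.5}]'

```text
time: 12.45
tool_pos: [0.3755, 0.1791, 0.0984]
tool_rot: [-0.005, 0.708, 0.706, -0.003]
contact_force: [0.5, 0.3, -0.9]
gripper_width: 0.27
grasp_force: 58.9
```

>>> send_rows --steps '[{"translation":[-0.5,0,-2],"delta_rot":[0,0.1,0],"jaw":1.5},{"translation":[-1.2,0,-3],"delta_rot":[0,0.24,0],"jaw":1.5},{"translation":[-2,0,-3],"delta_rot":[0,0.38,0],"jaw":1.5},{"translation":[-3,0,-3],"delta_rot":[0,0.52,0],"jaw":1.5},{"translation":[-4,0,-2.5],"delta_rot":[0,0.66,0],"jaw":1.5},{"translation":[-4.5,0,-2],"delta_rot":[0,0.8,0],"jaw":1.5},{"translation":[-5,0,-1],"delta_rot":[0,0.94,0],"jaw":1.5},{"translation":[-5,0,0],"delta_rot":[0,1.06,0],"jaw":1.5}]'

```text
time: 13.25
tool_pos: [0.3779, 0.128, 0.0998]
tool_rot: [-0.36, 0.611, 0.606, 0.359]
contact_force: [-0.2, 0.1, -0.4]
gripper_width: 0.273
grasp_force: 58.9
```

Run:
```python
from h import *
s=state();print(s["joint_pos"].round(2),s["tool_pos"])
rel([.378,.13,.042],down(-90)*Ro.from_euler("y",68,degrees=True))
```

```text
[-0.46 -0.13  2.32  0.9   1.6  -0.75] [0.37789312 0.12804191 0.09978017]
t [-4.96, 0.04, 2.96] r [0.003, 0.12, -0.007]
```

>>> send_rows --steps '[{"translation":[-0.8,0,0.5],"delta_rot":[0,0.06,0],"jaw":1.5},{"translation":[-2,0,1.2],"delta_rot":[0,0.12,0],"jaw":1.5},{"translation":[-3.2,0,1.9],"delta_rot":[0,0.12,0],"jaw":1.5},{"translation":[-4.2,0,2.5],"delta_rot":[0,0.12,0],"jaw":1.5},{"translation":[-4.7,0,2.8],"delta_rot":[0,0.12,0],"jaw":1.5},{"translation":[-4.9,0,2.95],"delta_rot":[0,0.12,0],"jaw":1.5},{"translation":[-4.9,0,2.95],"delta_rot":[0,0.12,0],"jaw":1.5},{"translation":[-4.9,0,2.95],"delta_rot":[0,0.12,0],"jaw":1.5}]'

```text
time: 14.05
tool_pos: [0.3769, 0.1313, 0.0428]
tool_rot: [-0.396, 0.589, 0.585, 0.393]
contact_force: [-0.3, 0.7, -0.7]
gripper_width: 0.269
grasp_force: 59.0
```

>>> send_rows --steps '[{"translation":[0,0,0],"delta_rot":[0,0,0],"jaw":3},{"translation":[0,0,0],"delta_rot":[0,0,0],"jaw":5},{"translation":[0,0,0],"delta_rot":[0,0,0],"jaw":5},{"translation":[0,0,0],"delta_rot":[0,0,0],"jaw":5},{"translation":[0.5,0,-2],"delta_rot":[0,0,0],"jaw":5},{"translation":[2,0,-5],"delta_rot":[0,0,0],"jaw":5},{"translation":[5,0,-8],"delta_rot":[0,-0.1,0],"jaw":5},{"translation":[9,0,-10],"delta_rot":[0,-0.2,0],"jaw":5}]'

```text
time: 14.85
tool_pos: [0.377, 0.0717, 0.1635]
tool_rot: [-0.336, 0.628, 0.619, 0.331]
contact_force: [1.6, -1.2, -0.5]
gripper_width: 0.588
grasp_force: 0.0
```

Run:
```python
from h import *
s=state();print(s["joint_pos"].round(2),s["tool_pos"])
f=grab_frame("scene")
for o in findL(f):
  if o["size"][0]<100: print(o)
f=grab_frame("wrist")
for o in findL(f):
  if o["size"][0]<100: print(o)
rel([.425,.32,.13],down(87.5))
```

```text
[-0.56 -0.28  2.27  0.8   1.75 -0.65] [0.37702013 0.07169526 0.16348986]
{'uv': array([192.5, 180.5]), 'n': np.int32(169), 'size': (91.7, 65.0), 'miss': 19.0, 'org': array([ 388.1, -258.6], dtype=float32), 'yaw': 118.1, 'up': 1.0, 'z': array([0.0086, 0.0182, 0.0218])}
{'uv': array([229.5, 194. ]), 'n': np.int32(184), 'size': (88.6, 64.8), 'miss': 25.0, 'org': array([430.9, -85.2], dtype=float32), 'yaw': -61.9, 'up': 1.0, 'z': array([0.0096, 0.0191, 0.0227])}
{'uv': array([303.5, 209.5]), 'n': np.int32(202), 'size': (82.1, 68.9), 'miss': 35.9, 'org': array([384.8, 157.4], dtype=float32), 'yaw': -88.8, 'up': 1.0, 'z': array([0.0096, 0.0193, 0.0227])}
{'uv': array([337. , 233.5]), 'n': np.int32(254), 'size': (84.8, 67.7), 'miss': 37.4, 'org': array([426.2, 286.5], dtype=float32), 'yaw': -91.9, 'up': -1.0, 'z': array([0.0108, 0.0189, 0.0224])}
{'uv': array([409.5, 258.5]), 'n': np.int32(104), 'size': (79.8, 35.8), 'miss': 16.8, 'org': array([442.4, 511.2], dtype=float32), 'yaw': 90.6, 'up': 1.0, 'z': array([0.0104, 0.0169, 0.0244])}
{'uv': array([310.5,  63. ]), 'n': np.int32(83), 'size'
[... 831 characters left out ...]
type=float32), 'yaw': -88.6, 'up': 1.0, 'z': array([0.0176, 0.0199, 0.0211])}
{'uv': array([445.5, 298.5]), 'n': np.int32(197), 'size': (26.1, 9.7), 'miss': 1.3, 'org': array([607.2,  95.1], dtype=float32), 'yaw': 91.2, 'up': -1.0, 'z': array([0.0135, 0.0188, 0.0212])}
{'uv': array([404.5, 294.5]), 'n': np.int32(68), 'size': (13.0, 8.2), 'miss': 4.9, 'org': array([562.9, 102.2], dtype=float32), 'yaw': -80.5, 'up': 1.0, 'z': array([0.0116, 0.0193, 0.021 ])}
{'uv': array([488.5, 298. ]), 'n': np.int32(82), 'size': (15.8, 7.6), 'miss': 2.7, 'org': array([643.7,  76.2], dtype=float32), 'yaw': -163.5, 'up': 1.0, 'z': array([0.0006, 0.0193, 0.0274])}
t [10.48, 4.18, 23.07] r [1.448, -0.011, -2.74]
```

C is now lined-face up at (0.380, 0.149). Next I'll measure the bays with the wrist camera.

Run:
```python
from h import *
h=rel([.42,.0,.28],down(-90));rel([.45,-.1,.28],down(0),h)
```

```text
t [4.85, 3.97, -11.83] r [0.014, -0.972, 0.004]
t [-10.0, 3.0, 0.0] r [0.0, 0.0, -1.571]
```

>>> send_rows --steps '[{"translation":[0.8,0.6,-2],"delta_rot":[0,-0.12,0],"jaw":5},{"translation":[1.6,1.2,-4],"delta_rot":[0,-0.24,0],"jaw":5},{"translation":[2.4,1.8,-6],"delta_rot":[0,-0.36,0],"jaw":5},{"translation":[3.2,2.4,-8],"delta_rot":[0,-0.48,0],"jaw":5},{"translation":[4,3.2,-9.5],"delta_rot":[0,-0.61,0],"jaw":5},{"translation":[4.5,3.6,-10.8],"delta_rot":[0,-0.74,0],"jaw":5},{"translation":[4.8,3.9,-11.5],"delta_rot":[0.01,-0.86,0],"jaw":5},{"translation":[4.85,3.97,-11.83],"delta_rot":[0.014,-0.972,0.004],"jaw":5}]'

```text
time: 15.75
tool_pos: [0.4184, 0.0009, 0.2706]
tool_rot: [-0.009, 0.707, 0.707, -0.004]
contact_force: [0.7, -0.2, 0.7]
gripper_width: 0.584
grasp_force: 0.0
```

>>> send_rows --steps '[{"translation":[-1,0.3,0],"delta_rot":[0,0,-0.14],"jaw":5},{"translation":[-3,1,0],"delta_rot":[0,0,-0.28],"jaw":5},{"translation":[-5,1.5,0],"delta_rot":[0,0,-0.42],"jaw":5},{"translation":[-7,2,0],"delta_rot":[0,0,-0.56],"jaw":5},{"translation":[-8.5,2.5,0],"delta_rot":[0,0,-0.7],"jaw":5},{"translation":[-9.5,2.8,0],"delta_rot":[0,0,-0.84],"jaw":5},{"translation":[-10,3,0],"delta_rot":[0,0,-0.98],"jaw":5},{"translation":[-10,3,0],"delta_rot":[0,0,-1.12],"jaw":5}]'

```text
time: 16.55
tool_pos: [0.4476, -0.0993, 0.2664]
tool_rot: [-0.013, 0.221, 0.975, 0.004]
contact_force: [-0.4, 0.8, -0.8]
gripper_width: 0.586
grasp_force: 0.0
```

>>> send_rows --steps '[{"translation":[0,0,0],"delta_rot":[0,0,-0.14],"jaw":5},{"translation":[0,0,0],"delta_rot":[0,0,-0.28],"jaw":5},{"translation":[0,0,0],"delta_rot":[0,0,-0.42],"jaw":5},{"translation":[0,0,0],"delta_rot":[0,0,-0.45],"jaw":5},{"translation":[0,0,0],"delta_rot":[0,0,-0.45],"jaw":5},{"translation":[0,0,0],"delta_rot":[0,0,-0.45],"jaw":5},{"translation":[0,0,0],"delta_rot":[0,0,-0.45],"jaw":5},{"translation":[0,0,0],"delta_rot":[0,0,-0.45],"jaw":5}]'

```text
time: 17.35
tool_pos: [0.4476, -0.0988, 0.267]
tool_rot: [-0.011, 0.0, 1.0, 0.006]
contact_force: [0.2, 0.8, 0.2]
gripper_width: 0.583
grasp_force: 0.0
```

Run:
```python
from h import *
import pickle
c=cur();print(c[0])
f=grab_frame("wrist");pickle.dump(f,open("w4.pkl","wb"))
C=cloud(f)
m=(C[...,2]>.05)&(C[...,2]<.08);P=C[m]
print(len(P),np.percentile(P,[1,50,99],axis=0).round(3))
# height histogram
print(np.histogram(P[:,2],np.arange(.05,.081,.002)))
img=ortho(f,.068,x=(.45,.70),y=(-.36,.1),s=1600)
cv2.imwrite("pics/w4.png",img)
```

```text
[ 0.4476492  -0.0988425   0.26701878]
15282 [[ 0.515 -0.305  0.052]
 [ 0.562 -0.106  0.06 ]
 [ 0.63   0.073  0.069]]
(array([ 183,  181,  431,  306, 5447, 3727,  378,  413, 2692, 1490,    9,
          6,    9,    6,    4]), array([0.05 , 0.052, 0.054, 0.056, 0.058, 0.06 , 0.062, 0.064, 0.066,
       0.068, 0.07 , 0.072, 0.074, 0.076, 0.078, 0.08 ]))
```

View pics/w4.png

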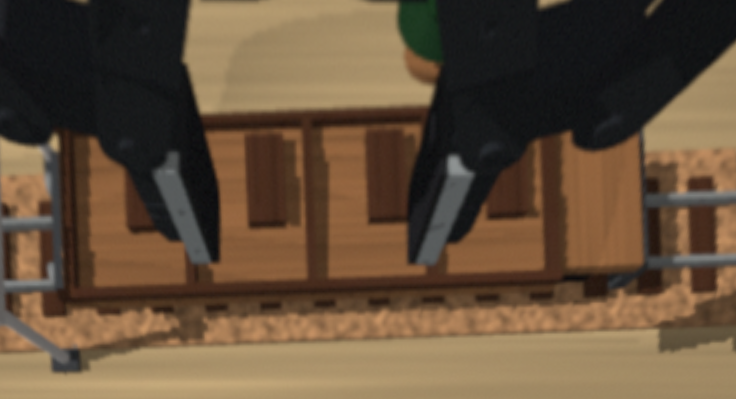

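```bash
cat >> h.py <<'E'
def wagon(f,yaw=None,verbose=True):
    C=cloud(f); P=C[(C[...,2]>.05)&(C[...,2]<.076)&(C[...,0]>.48)&(C[...,0]<.68)&(C[...,1]>-.33)&(C[...,1]<.15)]
    T=P[P[:,2]>.0645]; D=P[(P[:,2]>.057)&(P[:,2]<.063)]
    if yaw is None:  # outer near edge of the side board
        ys,xs=[],[]
        for y in np.arange(-.24,.06,.01):
            q=T[abs(T[:,1]-y)<.005]
            if len(q)>10: ys.append(y); xs.append(np.percentile(q[:,0],3))
        ys,xs=np.array(ys),np.array(xs); k=np.polyfit(ys,xs,1)
        for _ in range(3):
            g=abs(xs-np.polyval(k,ys))<.003; k=np.polyfit(ys[g],xs[g],1)
        yaw=-np.arctan(k[0])
    c,s=np.cos(yaw),np.sin(yaw); W=T[:,:2]@np.array([[c,-s],[s,c]]); Dd=D[:,:2]@np.array([[c,-s],[s,c]])
    if verbose: print("yaw",np.degrees(yaw))
    return yaw,W,Dd
E
python3 - <<'E'
from h import *
import pickle
f=pickle.load(open("w4.pkl","rb"))
yaw,W,D=wagon(f)
x=W[:,0];print("x range",np.percentile(x,[1,3,50]))
h,e=np.histogram(x,np.arange(.49,.66,.002));print(dict(zip((e[:-1]*1000).round().astype(int).tolist(),h.tolist())))
q=W[(x>.527)&(x<.55)]
h,e=np.histogram(q[:,1],np.arange(-.3,.1,.002));print([(round(a*1000),int(n)) for a,n in zip(e,h) if n>4])
E
```

```text
yaw 2.1591022206995185
x range [0.51498595 0.51547909 0.56686315]
{490: 0, 492: 0, 494: 6, 496: 17, 498: 8, 500: 5, 502: 1, 504: 0, 506: 0, 508: 0, 510: 0, 512: 0, 514: 276, 516: 349, 518: 347, 520: 279, 522: 39, 524: 26, 526: 33, 528: 34, 530: 26, 532: 29, 534: 26, 536: 24, 538: 29, 540: 21, 542: 20, 544: 20, 546: 27, 548: 19, 550: 24, 552: 21, 554: 20, 556: 19, 558: 147, 560: 108, 562: 104, 564: 104, 566: 98, 568: 97, 570: 108, 572: 95, 574: 90, 576: 87, 578: 99, 580: 83, 582: 84, 584: 81, 586: 73, 588: 74, 590: 63, 592: 62, 594: 65, 596: 60, 598: 55, 600: 60, 602: 57, 604: 57, 606: 51, 608: 50, 610: 50, 612: 54, 614: 19, 616: 14, 618: 14, 620: 45, 622: 200, 624: 108, 626: 121, 628: 25, 630: 0, 632: 0, 634: 0, 636: 0, 638: 0, 640: 0, 642: 0, 644: 0, 646: 0, 648: 0, 650: 0, 652: 0, 654: 0, 656: 0, 658: 0}
[(-272, 5), (-270, 22), (-268, 22), (-266, 31), (-264, 10), (-118, 24), (-116, 21), (-114, 26), (-42, 10), (-40, 10), (-38, 18), (32, 12), (34, 23), (36, 23), (38, 22)]
```

Bays: the deck centre line and the battens (76 mm pitch) fit the given dimensions, with wagon yaw 2.2°. That puts bay1 at (0.570, 0.037) and bay4 at (0.579, −0.191). Now to pick up C.

```bash
cat >> h.py <<'E'
YAW=np.radians(2.16)
def bay(k,dx=0,dy=0,xw=.571,y1=.0155):
    c,s=np.cos(YAW),np.sin(YAW); x=xw+dx; y=y1-.076*(k-1)+dy
    return np.array([x*c-y*s,x*s+y*c])
E
python3 - <<'E'
from h import *
for k in(1,2,3,4):print(bay(k).round(4))
h=rel([.39,.08,.2],down(-45));h=rel([.38,.146,.13],down(-88.6),h)
E
```

```text
[0.57  0.037]
[ 0.5729 -0.0389]
[ 0.5757 -0.1149]
[ 0.5786 -0.1908]
t [5.63, 17.8, 7.04] r [0.003, -0.025, 0.785]
t [5.37, 3.96, 7.0] r [0.0, 0.0, 0.761]
```

>>> send_rows --steps '[{"translation":[0.5,1.5,0.5],"delta_rot":[0,0,0.08],"jaw":5},{"translation":[1.5,4.5,1.5],"delta_rot":[0,0,0.2],"jaw":5},{"translation":[2.5,8,3],"delta_rot":[0,0,0.32],"jaw":5},{"translation":[3.5,11,4.5],"delta_rot":[0,0,0.44],"jaw":5},{"translation":[4.5,14,5.5],"delta_rot":[0,-0.01,0.56],"jaw":5},{"translation":[5.1,16,6.3],"delta_rot":[0,-0.02,0.66],"jaw":5},{"translation":[5.5,17.3,6.8],"delta_rot":[0,-0.025,0.74],"jaw":5},{"translation":[5.63,17.8,7.04],"delta_rot":[0,-0.025,0.785],"jaw":5}]'

```text
time: 18.2
tool_pos: [0.3892, 0.0812, 0.1994]
tool_rot: [-0.001, 0.383, 0.924, 0.001]
contact_force: [0.6, -0.2, 0.3]
gripper_width: 0.584
grasp_force: 0.0
```

>>> send_rows --steps '[{"translation":[0.8,0.6,1],"delta_rot":[0,0,0.11],"jaw":5},{"translation":[1.6,1.2,2],"delta_rot":[0,0,0.22],"jaw":5},{"translation":[2.4,1.8,3],"delta_rot":[0,0,0.33],"jaw":5},{"translation":[3.2,2.4,4],"delta_rot":[0,0,0.44],"jaw":5},{"translation":[4,3,5],"delta_rot":[0,0,0.55],"jaw":5},{"translation":[4.8,3.5,6],"delta_rot":[0,0,0.66],"jaw":5},{"translation":[5.37,3.96,7],"delta_rot":[0,0,0.761],"jaw":5},{"translation":[5.37,3.96,7],"delta_rot":[0,0,0.761],"jaw":5}]'

```text
time: 19.0
tool_pos: [0.3789, 0.1464, 0.1287]
tool_rot: [-0.002, 0.698, 0.716, -0.0]
contact_force: [-0.3, 0.4, -0.0]
gripper_width: 0.587
grasp_force: 0.0
```

Run:
```python
from h import *
f=grab_frame("wrist")
for o in findL(f,zlo=.016,zhi=.026):
  if 80<o["size"][0]<100: print(o)
print(cur()[0])
rel([.38,.146,.027],down(-88.6))
```

```text
{'uv': array([235. , 190.5]), 'n': np.int32(3494), 'size': (83.7, 59.8), 'miss': 36.0, 'org': array([379.4, 150.8], dtype=float32), 'yaw': -88.5, 'up': 1.0, 'z': array([0.0188, 0.0198, 0.0209])}
[0.3795585  0.14614038 0.12963224]
t [-0.04, 0.05, 10.26] r [-0.001, -0.002, 0.002]
```

>>> send_rows --steps '[{"translation":[0,0,3],"delta_rot":[0,0,0],"jaw":4.5},{"translation":[0,0,6],"delta_rot":[0,0,0],"jaw":4.5},{"translation":[0,0,8.5],"delta_rot":[0,0,0],"jaw":4.5},{"translation":[0,0,9.8],"delta_rot":[0,0,0],"jaw":4.5},{"translation":[0,0,10.1],"delta_rot":[0,0,0],"jaw":4.5},{"translation":[0,0,10.1],"delta_rot":[0,0,0],"jaw":3},{"translation":[0,0,10.1],"delta_rot":[0,0,0],"jaw":1.5},{"translation":[0,0,10.1],"delta_rot":[0,0,0],"jaw":1.5}]'

```text
time: 19.85
tool_pos: [0.3814, 0.1464, 0.0306]
tool_rot: [0.0, 0.698, 0.716, 0.002]
contact_force: [-0.1, -0.6, 1.6]
gripper_width: 0.245
grasp_force: 59.0
```

>>> send_rows --steps '[{"translation":[0,0,0],"delta_rot":[0,0,0],"jaw":1.5},{"translation":[0,0,0],"delta_rot":[0,0,0],"jaw":1.5},{"translation":[0,0,-1],"delta_rot":[0,0,0],"jaw":1.5},{"translation":[0,0,-3.5],"delta_rot":[0,0,0],"jaw":1.5},{"translation":[0,0,-7],"delta_rot":[0,0,0],"jaw":1.5},{"translation":[0,0,-10.5],"delta_rot":[0,0,0],"jaw":1.5},{"translation":[0,0,-13],"delta_rot":[0,0,0],"jaw":1.5},{"translation":[0,0,-14],"delta_rot":[0,0,0],"jaw":1.5}]'

```text
time: 20.65
tool_pos: [0.3813, 0.1463, 0.1725]
tool_rot: [0.001, 0.698, 0.716, 0.003]
contact_force: [-0.8, 0.8, -1.9]
gripper_width: 0.248
grasp_force: 58.9
```

Run:
```python
from h import *
print(cur()[0])
p=bay(1,dx=.005); yaw=-88.6+90.6+.2
h=rel([.47,.08,.18],down(-40)); h=rel([*p,.15],down(2.1),h); rel([*p,.10],down(2.1),h)
```

```text
[0.38126283 0.14632231 0.1724644 ]
t [-6.84, 8.71, -0.73] r [0.007, -0.001, -0.848]
t [-10.8, 3.47, 3.0] r [0.0, 0.0, -0.735]
t [0.0, 0.0, 5.0] r [0.0, 0.0, 0.0]
```

>>> send_rows --steps '[{"translation":[-0.6,0.8,0],"delta_rot":[0,0,-0.09],"jaw":1.5},{"translation":[-1.5,2,-0.2],"delta_rot":[0,0,-0.2],"jaw":1.5},{"translation":[-2.5,3.3,-0.3],"delta_rot":[0,0,-0.32],"jaw":1.5},{"translation":[-3.5,4.6,-0.4],"delta_rot":[0,0,-0.44],"jaw":1.5},{"translation":[-4.6,6,-0.6],"delta_rot":[0,0,-0.56],"jaw":1.5},{"translation":[-5.6,7.3,-0.7],"delta_rot":[0,0,-0.68],"jaw":1.5},{"translation":[-6.4,8.2,-0.73],"delta_rot":[0,0,-0.78],"jaw":1.5},{"translation":[-6.84,8.71,-0.73],"delta_rot":[0.007,0,-0.848],"jaw":1.5}]'

```text
time: 21.45
tool_pos: [0.4685, 0.0791, 0.175]
tool_rot: [-0.004, 0.341, 0.94, -0.002]
contact_force: [-0.5, -0.2, -0.9]
gripper_width: 0.246
grasp_force: 58.9
```

>>> send_rows --steps '[{"translation":[-1,0.4,0],"delta_rot":[0,0,-0.1],"jaw":1.5},{"translation":[-3,1,0],"delta_rot":[0,0,-0.21],"jaw":1.5},{"translation":[-5,1.7,0],"delta_rot":[0,0,-0.33],"jaw":1.5},{"translation":[-7,2.3,0.5],"delta_rot":[0,0,-0.45],"jaw":1.5},{"translation":[-9,2.9,1],"delta_rot":[0,0,-0.57],"jaw":1.5},{"translation":[-10.3,3.3,2],"delta_rot":[0,0,-0.68],"jaw":1.5},{"translation":[-10.8,3.47,2.8],"delta_rot":[0,0,-0.735],"jaw":1.5},{"translation":[-10.8,3.47,3],"delta_rot":[0,0,-0.735],"jaw":1.5}]'

```text
time: 22.25
tool_pos: [0.5724, 0.0366, 0.143]
tool_rot: [-0.005, -0.018, 1.0, 0.0]
contact_force: [-0.2, 1.0, -0.5]
gripper_width: 0.247
grasp_force: 58.9
```

Run:
```python
from h import *
print(cur()[0]); s=state(); print(s["gripper_width"],s["grasp_force"])
f=grab_frame("wrist")
for o in findL(f,zlo=.07,zhi=.15,ztop=cur()[0][2]-.01):
  if 60<o["size"][0]<100: print(o)
cv2.imwrite("pics/w5.png",f["pixels"])
rel([*bay(1,dx=.005),.092],down(2.1))
```

```text
[0.57244503 0.03658779 0.14303394]
0.2466239994687869 58.92050564289093
{'uv': array([234.5, 237. ]), 'n': np.int32(9737), 'size': (98.0, 62.7), 'miss': 23.7, 'org': array([571.2,  10.9], dtype=float32), 'yaw': 20.3, 'up': -1.0, 'z': array([0.1311, 0.1323, 0.1431])}
t [-0.33, 0.03, 5.14] r [0.0, -0.01, -0.002]
```

View pics/w5.png

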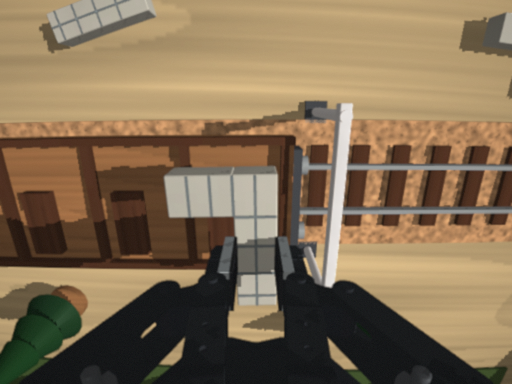

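The L hangs level over bay1 (leg at (256,240), foot to the left), lines up and clear of the bar. Lowering it.

>>> send_rows --steps '[{"translation":[-0.15,0,0.8],"delta_rot":[0,-0.01,0],"jaw":1.5},{"translation":[-0.3,0,2],"delta_rot":[0,-0.01,0],"jaw":1.5},{"translation":[-0.3,0,3],"delta_rot":[0,-0.01,0],"jaw":1.5},{"translation":[-0.3,0,3.8],"delta_rot":[0,-0.01,0],"jaw":1.5},{"translation":[-0.3,0,4.4],"delta_rot":[0,-0.01,0],"jaw":1.5},{"translation":[-0.3,0,4.8],"delta_rot":[0,-0.01,0],"jaw":1.5},{"translation":[-0.3,0,5.1],"delta_rot":[0,-0.01,0],"jaw":1.5},{"translation":[-0.3,0,5.1],"delta_rot":[0,-0.01,0],"jaw":1.5}]'

```text
time: 23.1
tool_pos: [0.5762, 0.0368, 0.0946]
tool_rot: [0.002, -0.018, 1.0, -0.0]
contact_force: [-0.1, -0.7, -1.1]
gripper_width: 0.243
grasp_force: 58.9
```

Run:
```python
from h import *
print(cur()[0]); s=state(); print(s["contact_force"],s["grasp_force"])
```

```text
[0.57624582 0.03684525 0.09455857]
[-0.09634848 -0.72175437 -1.07688473] 58.9296019077301
```

>>> send_rows --steps '[{"translation":[0,0,0.15],"delta_rot":[0,0,0],"jaw":1.5},{"translation":[0,0,0.3],"delta_rot":[0,0,0],"jaw":1.5},{"translation":[0,0,0.3],"delta_rot":[0,0,0],"jaw":1.5},{"translation":[0,0,0.3],"delta_rot":[0,0,0],"jaw":2.6},{"translation":[0,0,0.3],"delta_rot":[0,0,0],"jaw":3.2},{"translation":[0,0,0.3],"delta_rot":[0,0,0],"jaw":3.8},{"translation":[0,0,0.3],"delta_rot":[0,0,0],"jaw":3.8},{"translation":[0,0,0.3],"delta_rot":[0,0,0],"jaw":3.8}]'

```text
time: 23.9
tool_pos: [0.5765, 0.0368, 0.092]
tool_rot: [0.002, -0.018, 1.0, -0.0]
contact_force: [0.5, -0.7, 0.0]
gripper_width: 0.445
grasp_force: 0.0
```

>>> send_rows --steps '[{"translation":[0,0,-0.5],"delta_rot":[0,0,0],"jaw":3.8},{"translation":[0,0,-2],"delta_rot":[0,0,0],"jaw":3.8},{"translation":[0,0,-4],"delta_rot":[0,0,0],"jaw":3.8},{"translation":[0.5,0,-7],"delta_rot":[0,0,0],"jaw":5},{"translation":[2,1,-10],"delta_rot":[0,0,0],"jaw":5},{"translation":[5,4,-12],"delta_rot":[0,0,0],"jaw":5},{"translation":[8,7,-13],"delta_rot":[0,0,0],"jaw":5},{"translation":[10,8.5,-13],"delta_rot":[0,0,0],"jaw":5}]'

```text
time: 24.7
tool_pos: [0.4726, 0.1198, 0.2255]
tool_rot: [0.005, -0.019, 1.0, 0.0]
contact_force: [0.0, -0.3, -0.6]
gripper_width: 0.581
grasp_force: 0.0
```

Run:
```python
from h import *
f=grab_frame("wrist"); print(cur()[0])
for o in findL(f,zlo=.074,zhi=.088,ztop=.08)+findL(f,zlo=.015,zhi=.026):
  if 75<o["size"][0]<100: print(o)
yaw,W,D=wagon(f)
q=W[(W[:,0]>.527)&(W[:,0]<.55)]
h,e=np.histogram(q[:,1],np.arange(-.3,.1,.002));print([(round(a*1000),int(n)) for a,n in zip(e,h) if n>4])
cv2.imwrite("pics/w6.png",f["pixels"])
h=rel([.4198,.253,.13],down(87.5))
```

```text
[0.4701372  0.12104348 0.22413116]
{'uv': array([ 77.5, 106.5]), 'n': np.int32(2149), 'size': (87.0, 60.6), 'miss': 36.6, 'org': array([424.1, -95.9], dtype=float32), 'yaw': -72.1, 'up': 1.0, 'z': array([0.0182, 0.0199, 0.0213])}
{'uv': array([392., 146.]), 'n': np.int32(1997), 'size': (86.2, 60.0), 'miss': 35.2, 'org': array([421.3, 281.7], dtype=float32), 'yaw': -93.0, 'up': -1.0, 'z': array([0.0184, 0.0196, 0.0209])}
{'uv': array([266.5, 251.5]), 'n': np.int32(309), 'size': (94.0, 6.4), 'miss': 1.7, 'org': array([607.5, 139.7], dtype=float32), 'yaw': 92.1, 'up': -1.0, 'z': array([0.0071, 0.0193, 0.0207])}
yaw 2.429604974140756
[(-198, 9), (-196, 25), (-194, 27), (-192, 48), (-190, 19), (-120, 24), (-118, 31), (-116, 50), (-44, 21), (-42, 20), (-40, 17), (-36, 6), (-34, 8), (-32, 11), (-28, 7), (-26, 8), (-24, 7), (-22, 8), (-20, 8), (-18, 7), (-16, 6), (-14, 7), (-12, 8), (-10, 7), (-8, 9), (-6, 8), (-4, 8), (-2, 9), (0, 8), (2, 6), (4, 6), (6, 8), (8, 8), (10, 6), (12, 8), (14, 10), (16, 5), (18, 9), (20, 7), (22, 44), (30, 12), (32, 27), (34, 32), (36, 31)]
t [4.58, 13.37, 9.4] r [-0.004, 0.007, -1.488]
```

>>> send_rows --steps '[{"translation":[0.6,1.7,1],"delta_rot":[0,0,-0.12],"jaw":5},{"translation":[1.2,3.4,2],"delta_rot":[0,0,-0.24],"jaw":5},{"translation":[1.8,5.2,3],"delta_rot":[0,0,-0.37],"jaw":5},{"translation":[2.4,7,4.5],"delta_rot":[0,0,-0.5],"jaw":5},{"translation":[3.2,9,6],"delta_rot":[0,0,-0.63],"jaw":5},{"translation":[3.8,11,7.5],"delta_rot":[0,0,-0.76],"jaw":5},{"translation":[4.3,12.5,8.7],"delta_rot":[0,0,-0.89],"jaw":5},{"translation":[4.58,13.37,9.4],"delta_rot":[0,0,-1.03],"jaw":5}]'

```text
time: 25.55
tool_pos: [0.4221, 0.251, 0.1271]
tool_rot: [0.002, -0.511, 0.86, -0.001]
contact_force: [-0.7, -0.2, 0.1]
gripper_width: 0.589
grasp_force: 0.0
```

>>> send_rows --steps '[{"translation":[0,0,0],"delta_rot":[0,0,-0.13],"jaw":5},{"translation":[0,0,0],"delta_rot":[0,0,-0.26],"jaw":5},{"translation":[0,0,0],"delta_rot":[0,0,-0.39],"jaw":5},{"translation":[0,0,0],"delta_rot":[0,0,-0.458],"jaw":5},{"translation":[0,0,0],"delta_rot":[0,0,-0.458],"jaw":5},{"translation":[0,0,0],"delta_rot":[0,0,-0.458],"jaw":5},{"translation":[0,0,0],"delta_rot":[0,0,-0.458],"jaw":5},{"translation":[0,0,0],"delta_rot":[0,0,-0.458],"jaw":5}]'

```text
time: 26.35
tool_pos: [0.4227, 0.2501, 0.1274]
tool_rot: [0.002, -0.69, 0.724, -0.002]
contact_force: [-0.1, -0.8, 0.3]
gripper_width: 0.585
grasp_force: 0.0
```

Run:
```python
from h import *
f=grab_frame("wrist")
for o in findL(f,zlo=.016,zhi=.026):
  if 75<o["size"][0]<100: print(o)
print(cur()[0],state()["joint_pos"].round(2))
rel([.4199,.2537,.019],down(87.3))
f=grab_frame("scene")
for o in findL(f,zlo=.074,zhi=.088,ztop=.08): print(o)
```

```text
{'uv': array([244.5, 225.5]), 'n': np.int32(2931), 'size': (84.8, 59.6), 'miss': 36.4, 'org': array([419.7, 281.1], dtype=float32), 'yaw': -92.1, 'up': -1.0, 'z': array([0.0187, 0.0196, 0.0207])}
[0.4226404  0.25011    0.12724087] [ 0.38 -0.17  2.03 -0.    1.28 -2.71]
t [-0.34, 0.34, 10.82] r [-0.005, 0.0, 0.0]
{'uv': array([242.5, 217.5]), 'n': np.int32(247), 'size': (89.8, 61.9), 'miss': 36.7, 'org': array([576.3,  45.2], dtype=float32), 'yaw': 3.8, 'up': 1.0, 'z': array([0.0711, 0.0796, 0.0823])}
{'uv': array([392. , 372.5]), 'n': np.int32(155), 'size': (63.5, 17.3), 'miss': 11.0, 'org': array([861.4, 531.2], dtype=float32), 'yaw': 64.4, 'up': 1.0, 'z': array([0.0756, 0.0818, 0.0878])}
```

>>> send_rows --steps '[{"translation":[-0.3,0.4,2],"delta_rot":[0,0,0],"jaw":5},{"translation":[-0.3,0.4,5.5],"delta_rot":[0,0,0],"jaw":5},{"translation":[-0.3,0.4,8.5],"delta_rot":[0,0,0],"jaw":5},{"translation":[-0.3,0.4,10.2],"delta_rot":[0,0,0],"jaw":5},{"translation":[-0.3,0.4,10.7],"delta_rot":[0,0,0],"jaw":5},{"translation":[-0.3,0.4,10.7],"delta_rot":[0,0,0],"jaw":1.5},{"translation":[-0.3,0.4,10.7],"delta_rot":[0,0,0],"jaw":1.5},{"translation":[-0.3,0.4,10.7],"delta_rot":[0,0,0],"jaw":1.5}]'

```text
time: 27.25
tool_pos: [0.4204, 0.2538, 0.0217]
tool_rot: [0.003, -0.69, 0.723, -0.002]
contact_force: [0.4, 0.1, -0.1]
gripper_width: 0.259
grasp_force: 59.9
```

>>> send_rows --steps '[{"translation":[0,0,0],"delta_rot":[0,0,0],"jaw":1.5},{"translation":[0,0,0],"delta_rot":[0,0,0],"jaw":1.5},{"translation":[0,0,-1],"delta_rot":[0,0,0],"jaw":1.5},{"translation":[0,0,-4],"delta_rot":[0,0,0],"jaw":1.5},{"translation":[0,0,-8],"delta_rot":[0,0,0.05],"jaw":1.5},{"translation":[0,0,-12],"delta_rot":[0,0,0.17],"jaw":1.5},{"translation":[0,0,-15],"delta_rot":[0,0,0.3],"jaw":1.5},{"translation":[0,0,-16],"delta_rot":[0,0,0.43],"jaw":1.5}]'

```text
time: 28.05
tool_pos: [0.4202, 0.2541, 0.1853]
tool_rot: [0.006, -0.518, 0.855, -0.002]
contact_force: [0.7, 0.7, -1.1]
gripper_width: 0.259
grasp_force: 60.1
```

Run:
```python
from h import *
s=state();print(cur()[0],s["joint_pos"].round(2),s["grasp_force"])
a=cur()
h=rel([.39,.22,.19],Ro.from_euler("z",-72,degrees=True)*a[1]); h=rel([.38,.22,.19],down(-90)*Ro.identity(),h)
for t in(55,90): h=rel([.38,.22,.18 if t==55 else .16],down(-90)*Ro.from_euler("y",t,degrees=True),h)
```

```text
[0.42023742 0.25410429 0.18530135] [ 0.39 -0.24  1.99 -0.    1.38 -2.27] 60.06935477256775
t [4.42, 1.09, -0.51] r [0.01, 0.011, 1.257]
t [0.99, -0.17, -0.01] r [-0.002, 0.013, 1.403]
t [0.0, 0.0, 1.0] r [0.0, 0.96, 0.0]
t [-1.64, 0.0, 1.15] r [0.0, 0.611, -0.0]
```

>>> send_rows --steps '[{"translation":[0.5,0.1,0],"delta_rot":[0,0,0.14],"jaw":1.5},{"translation":[1.1,0.3,-0.1],"delta_rot":[0,0,0.28],"jaw":1.5},{"translation":[1.7,0.4,-0.2],"delta_rot":[0,0,0.42],"jaw":1.5},{"translation":[2.3,0.6,-0.3],"delta_rot":[0,0,0.56],"jaw":1.5},{"translation":[2.9,0.7,-0.4],"delta_rot":[0,0,0.7],"jaw":1.5},{"translation":[3.5,0.9,-0.5],"delta_rot":[0,0,0.84],"jaw":1.5},{"translation":[4,1,-0.5],"delta_rot":[0,0,0.98],"jaw":1.5},{"translation":[4.4,1.1,-0.5],"delta_rot":[0,0,1.12],"jaw":1.5}]'

```text
time: 28.85
tool_pos: [0.388, 0.219, 0.1853]
tool_rot: [0.002, 0.016, 1.0, -0.0]
contact_force: [-0.1, 0.2, -1.7]
gripper_width: 0.26
grasp_force: 60.1
```

>>> send_rows --steps '[{"translation":[0,0,0],"delta_rot":[0,0,0.14],"jaw":1.5},{"translation":[0,0,0],"delta_rot":[0,0,0.28],"jaw":1.5},{"translation":[0,0,0],"delta_rot":[0,0,0.42],"jaw":1.5},{"translation":[0,0,0],"delta_rot":[0,0,0.56],"jaw":1.5},{"translation":[0,0,0],"delta_rot":[0,0,0.7],"jaw":1.5},{"translation":[0,0,0],"delta_rot":[0,0,0.84],"jaw":1.5},{"translation":[0,0,0],"delta_rot":[0,0,0.98],"jaw":1.5},{"translation":[0,0,0],"delta_rot":[0,0,1.12],"jaw":1.5}]'

```text
time: 29.65
tool_pos: [0.3882, 0.2192, 0.1852]
tool_rot: [0.002, 0.544, 0.839, 0.001]
contact_force: [0.5, -0.4, -0.1]
gripper_width: 0.261
grasp_force: 60.1
```

Run:
```python
from h import *
s=state();print(cur()[0],s["joint_pos"].round(2),s["grasp_force"])
h=None
for t,z in((50,.185),(90,.16)): h=rel([.38,.22,z],down(-90)*Ro.from_euler("y",t,degrees=True),h)
```

```text
[0.38819619 0.21919274 0.18523436] [ 0.35 -0.36  2.08 -0.    1.42 -0.07] 60.07679343223572
t [0.41, -0.72, 0.02] r [-0.179, 0.86, 0.394]
t [-1.92, -0.0, 1.61] r [0.0, 0.698, 0.0]
```

>>> send_rows --steps '[{"translation":[0,-0.1,0],"delta_rot":[-0.022,0.107,0.049],"jaw":1.5},{"translation":[0.1,-0.2,0],"delta_rot":[-0.045,0.215,0.098],"jaw":1.5},{"translation":[0.15,-0.3,0],"delta_rot":[-0.067,0.322,0.148],"jaw":1.5},{"translation":[0.2,-0.4,0],"delta_rot":[-0.09,0.43,0.197],"jaw":1.5},{"translation":[0.25,-0.5,0],"delta_rot":[-0.112,0.537,0.246],"jaw":1.5},{"translation":[0.3,-0.6,0],"delta_rot":[-0.134,0.645,0.295],"jaw":1.5},{"translation":[0.35,-0.7,0],"delta_rot":[-0.157,0.752,0.345],"jaw":1.5},{"translation":[0.41,-0.72,0.02],"delta_rot":[-0.179,0.86,0.394],"jaw":1.5}]'

```text
time: 30.45
tool_pos: [0.3804, 0.2197, 0.1855]
tool_rot: [-0.3, 0.639, 0.642, 0.3]
contact_force: [-0.3, -0.0, -0.7]
gripper_width: 0.257
grasp_force: 60.0
```

>>> send_rows --steps '[{"translation":[-0.3,0,0.2],"delta_rot":[0,0.1,0],"jaw":1.5},{"translation":[-0.6,0,0.5],"delta_rot":[0,0.22,0],"jaw":1.5},{"translation":[-1,0,0.8],"delta_rot":[0,0.34,0],"jaw":1.5},{"translation":[-1.3,0,1.1],"delta_rot":[0,0.46,0],"jaw":1.5},{"translation":[-1.6,0,1.4],"delta_rot":[0,0.58,0],"jaw":1.5},{"translation":[-1.92,0,1.61],"delta_rot":[0,0.68,0],"jaw":1.5},{"translation":[-1.92,0,1.61],"delta_rot":[0,0.698,0],"jaw":1.5},{"translation":[-1.92,0,1.61],"delta_rot":[0,0.698,0],"jaw":1.5}]'

```text
time: 31.25
tool_pos: [0.3802, 0.22, 0.1594]
tool_rot: [-0.501, 0.499, 0.502, 0.498]
contact_force: [-0.3, 0.3, -0.7]
gripper_width: 0.264
grasp_force: 60.1
```

Run:
```python
from h import *
s=state();print(s["joint_pos"].round(2),s["grasp_force"]);print(cur()[0],cur()[1].as_matrix().round(2))
f=grab_frame("scene");g=grab_frame("wrist")
cv2.imwrite("pics/s7.png",np.hstack([cv2.resize(f["pixels"][100:300,180:400],(400,364)),cv2.resize(g["pixels"],(400,364))]))
rel([.38,.22,.077],down(-90)*Ro.from_euler("y",90,degrees=True))
```

```text
[-0.31  0.05  2.32  1.34  1.79 -0.82] 60.10997772216797
[0.38018982 0.22002752 0.15935871] [[ 0.    1.   -0.01]
 [ 0.    0.01  1.  ]
 [ 1.   -0.   -0.  ]]
t [-8.36, -0.1, 0.03] r [-0.006, 0.003, 0.003]
```

View pics/s7.png

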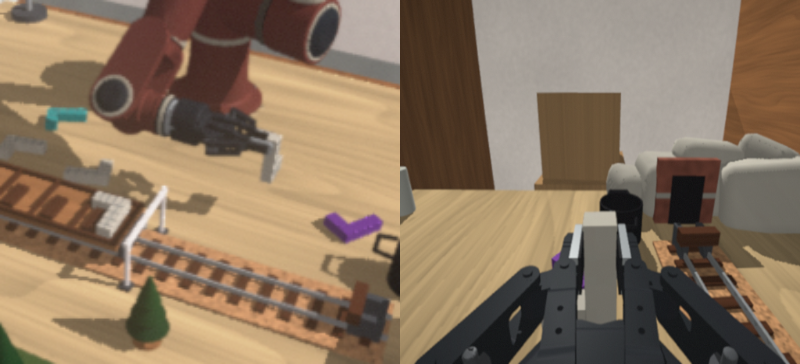

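D is upright in the gripper at (270,155), and C lies flat in bay1. Lowering and releasing D.

>>> send_rows --steps '[{"translation":[-1,0,0],"delta_rot":[0,0,0],"jaw":1.5},{"translation":[-2.5,0,0],"delta_rot":[0,0,0],"jaw":1.5},{"translation":[-4.5,0,0],"delta_rot":[0,0,0],"jaw":1.5},{"translation":[-6,0,0],"delta_rot":[0,0,0],"jaw":1.5},{"translation":[-7.2,0,0],"delta_rot":[0,0,0],"jaw":1.5},{"translation":[-8,0,0],"delta_rot":[0,0,0],"jaw":1.5},{"translation":[-8.3,0,0],"delta_rot":[0,0,0],"jaw":1.5},{"translation":[-8.4,0,0],"delta_rot":[0,0,0],"jaw":1.5}]'

```text
time: 32.15
tool_pos: [0.3808, 0.2199, 0.0762]
tool_rot: [-0.501, 0.498, 0.502, 0.499]
contact_force: [-0.6, 0.1, 0.4]
gripper_width: 0.26
grasp_force: 60.1
```

>>> send_rows --steps '[{"translation":[-0.1,0,0],"delta_rot":[0,0,0],"jaw":1.5},{"translation":[-0.2,0,0],"delta_rot":[0,0,0],"jaw":1.5},{"translation":[-0.25,0,0],"delta_rot":[0,0,0],"jaw":1.5},{"translation":[-0.3,0,0],"delta_rot":[0,0,0],"jaw":1.5},{"translation":[-0.35,0,0],"delta_rot":[0,0,0],"jaw":1.5},{"translation":[-0.4,0,0],"delta_rot":[0,0,0],"jaw":1.5},{"translation":[-0.4,0,0],"delta_rot":[0,0,0],"jaw":1.5},{"translation":[-0.4,0,0],"delta_rot":[0,0,0],"jaw":1.5}]'

```text
time: 32.95
tool_pos: [0.3803, 0.22, 0.0717]
tool_rot: [-0.501, 0.499, 0.502, 0.498]
contact_force: [-1.2, -0.0, -0.7]
gripper_width: 0.264
grasp_force: 60.1
```

>>> send_rows --steps '[{"translation":[-0.05,0,0],"delta_rot":[0,0,0],"jaw":1.5},{"translation":[-0.1,0,0],"delta_rot":[0,0,0],"jaw":1.5},{"translation":[-0.15,0,0],"delta_rot":[0,0,0],"jaw":1.5},{"translation":[-0.2,0,0],"delta_rot":[0,0,0],"jaw":1.5},{"translation":[-0.25,0,0],"delta_rot":[0,0,0],"jaw":1.5},{"translation":[-0.25,0,0],"delta_rot":[0,0,0],"jaw":1.5},{"translation":[-0.25,0,0],"delta_rot":[0,0,0],"jaw":1.5},{"translation":[-0.25,0,0],"delta_rot":[0,0,0],"jaw":1.5}]'

```text
time: 33.75
tool_pos: [0.3806, 0.2199, 0.07]
tool_rot: [0.502, -0.498, -0.501, -0.499]
contact_force: [0.0, 0.1, 5.6]
gripper_width: 0.259
grasp_force: 60.1
```

Contact at 5.6 N. Release, retreat, and come over the top.

>>> send_rows --steps '[{"translation":[0,0,0],"delta_rot":[0,0,0],"jaw":3},{"translation":[0,0,0],"delta_rot":[0,0,0],"jaw":4.5},{"translation":[0,0,0],"delta_rot":[0,0,0],"jaw":4.5},{"translation":[0,0,0],"delta_rot":[0,0,0],"jaw":4.5},{"translation":[0,0,-1],"delta_rot":[0,0,0],"jaw":4.5},{"translation":[0,0,-3],"delta_rot":[0,0,0],"jaw":4.5},{"translation":[0,0,-5],"delta_rot":[0,0,0],"jaw":4.5},{"translation":[0,0,-6.5],"delta_rot":[0,0,0],"jaw":4.5}]'

```text
time: 34.55
tool_pos: [0.3809, 0.1535, 0.0693]
tool_rot: [-0.501, 0.499, 0.502, 0.499]
contact_force: [0.4, 0.0, -0.5]
gripper_width: 0.53
grasp_force: 0.0
```

>>> send_rows --steps '[{"translation":[1,0,-0.5],"delta_rot":[0,0,0],"jaw":4.5},{"translation":[3,0,-0.5],"delta_rot":[0,0,0],"jaw":4.5},{"translation":[6,0,-0.5],"delta_rot":[0,-0.08,0],"jaw":4.5},{"translation":[9,0,-0.5],"delta_rot":[0,-0.2,0],"jaw":4.5},{"translation":[12,0,-0.5],"delta_rot":[0,-0.34,0],"jaw":4.5},{"translation":[14,0,-0.5],"delta_rot":[0,-0.48,0],"jaw":4.5},{"translation":[15,0,-0.5],"delta_rot":[0,-0.62,0],"jaw":4.5},{"translation":[15,0,-0.5],"delta_rot":[0,-0.75,0],"jaw":4.5}]'

```text
time: 35.35
tool_pos: [0.3812, 0.1496, 0.2224]
tool_rot: [-0.278, 0.647, 0.652, 0.281]
contact_force: [-0.4, -0.0, 0.0]
gripper_width: 0.529
grasp_force: 0.0
```

Run:
```python
from h import *
f=grab_frame("wrist")
C=cloud(f);hsv=cv2.cvtColor(f["pixels"],cv2.COLOR_BGR2HSV)
m=(C[...,2]>.03)&(C[...,2]<.1)&(hsv[...,1]<70)&(hsv[...,2]>90)&(abs(C[...,0]-.36)<.08)&(abs(C[...,1]-.23)<.05)
P=C[m];Q=P[P[:,2]>.078];print(len(Q),np.percentile(Q,[1,50,99],axis=0).round(3),cv2.minAreaRect(Q[:,:2].astype(np.float32)*1000))
c=np.array(cv2.minAreaRect(Q[:,:2].astype(np.float32))[0])
rel([c[0]+.001,c[1],.16],down(-90))
```

```text
398 [[0.37  0.222 0.078]
 [0.381 0.231 0.084]
 [0.393 0.242 0.085]] ((381.371337890625, 231.75741577148438), (20.640411376953125, 23.800018310546875), 89.55825805664062)
t [0.93, 0.03, 10.34] r [0.008, -0.81, 0.012]
```

>>> send_rows --steps '[{"translation":[0.1,0,1.3],"delta_rot":[0,-0.11,0],"jaw":5},{"translation":[0.2,0,2.6],"delta_rot":[0,-0.22,0],"jaw":5},{"translation":[0.3,0,3.9],"delta_rot":[0,-0.33,0],"jaw":5},{"translation":[0.5,0,5.2],"delta_rot":[0,-0.44,0],"jaw":5},{"translation":[0.7,0,6.6],"delta_rot":[0,-0.55,0],"jaw":5},{"translation":[0.8,0,8.2],"delta_rot":[0,-0.67,0],"jaw":5},{"translation":[0.93,0,9.7],"delta_rot":[0,-0.79,0.01],"jaw":5},{"translation":[0.93,0.03,10.3],"delta_rot":[0.008,-0.81,0.012],"jaw":5}]'

```text
time: 36.2
tool_pos: [0.3785, 0.2336, 0.1541]
tool_rot: [-0.009, 0.706, 0.708, -0.003]
contact_force: [-0.7, -0.2, -0.0]
gripper_width: 0.583
grasp_force: 0.0
```

>>> send_rows --steps '[{"translation":[0,0,0],"delta_rot":[0,0,0],"jaw":5},{"translation":[0,0,1],"delta_rot":[0,0,0],"jaw":5},{"translation":[0,0,3],"delta_rot":[0,0,0],"jaw":5},{"translation":[0,0,5.5],"delta_rot":[0,0,0],"jaw":5},{"translation":[0,0,7.5],"delta_rot":[0,0,0],"jaw":5},{"translation":[0,0,8.5],"delta_rot":[0,0,0],"jaw":5},{"translation":[0,0,8.7],"delta_rot":[0,0,0],"jaw":5},{"translation":[0,0,8.7],"delta_rot":[0,0,0],"jaw":5}]'

```text
time: 37.0
tool_pos: [0.3799, 0.2321, 0.069]
tool_rot: [-0.008, 0.708, 0.706, -0.0]
contact_force: [0.5, -0.0, 0.8]
gripper_width: 0.58
grasp_force: 0.0
```

>>> send_rows --steps '[{"translation":[0,0,0],"delta_rot":[0,0,0],"jaw":3},{"translation":[0,0,0],"delta_rot":[0,0,0],"jaw":2.4},{"translation":[0,0,0],"delta_rot":[0,0,0],"jaw":1.5},{"translation":[0,0,0],"delta_rot":[0,0,0],"jaw":1.5},{"translation":[0,0,0],"delta_rot":[0,0,0],"jaw":1.5},{"translation":[0,0,0],"delta_rot":[0,0,0],"jaw":1.5},{"translation":[0,0,-1],"delta_rot":[0,0,0],"jaw":1.5},{"translation":[0,0,-3],"delta_rot":[0,0,0],"jaw":1.5}]'

```text
time: 37.8
tool_pos: [0.3779, 0.2316, 0.0972]
tool_rot: [-0.009, 0.708, 0.706, -0.003]
contact_force: [0.1, 0.6, -0.8]
gripper_width: 0.266
grasp_force: 59.9
```

>>> send_rows --steps '[{"translation":[-0.5,0,-2],"delta_rot":[0,0.1,0],"jaw":1.5},{"translation":[-1.2,0,-3],"delta_rot":[0,0.24,0],"jaw":1.5},{"translation":[-2,0,-3],"delta_rot":[0,0.38,0],"jaw":1.5},{"translation":[-3,0,-3],"delta_rot":[0,0.52,0],"jaw":1.5},{"translation":[-4,0,-2.5],"delta_rot":[0,0.66,0],"jaw":1.5},{"translation":[-4.5,0,-2],"delta_rot":[0,0.8,0],"jaw":1.5},{"translation":[-5,0,-1],"delta_rot":[0,0.94,0],"jaw":1.5},{"translation":[-5,0,0],"delta_rot":[0,1.06,0],"jaw":1.5}]'

```text
time: 38.6
tool_pos: [0.3802, 0.1813, 0.0986]
tool_rot: [-0.364, 0.61, 0.605, 0.36]
contact_force: [0.3, 0.5, -1.4]
gripper_width: 0.273
grasp_force: 59.9
```

Run:
```python
from h import *
s=state();print(s["joint_pos"].round(2),s["tool_pos"],s["grasp_force"])
rel([.38,.18,.042],down(-90)*Ro.from_euler("y",68,degrees=True))
```

```text
[-0.33 -0.14  2.34  0.98  1.52 -0.69] [0.38022974 0.1812511  0.09859738] 59.8967707157135
t [-5.04, 0.03, 2.59] r [-0.0, 0.112, -0.01]
```

>>> send_rows --steps '[{"translation":[-0.8,0,0.4],"delta_rot":[0,0.06,0],"jaw":1.5},{"translation":[-2,0,1],"delta_rot":[0,0.112,0],"jaw":1.5},{"translation":[-3.2,0,1.7],"delta_rot":[0,0.112,0],"jaw":1.5},{"translation":[-4.2,0,2.2],"delta_rot":[0,0.112,0],"jaw":1.5},{"translation":[-4.7,0,2.4],"delta_rot":[0,0.112,0],"jaw":1.5},{"translation":[-5,0,2.6],"delta_rot":[0,0.112,0],"jaw":1.5},{"translation":[-5,0,2.6],"delta_rot":[0,0.112,0],"jaw":1.5},{"translation":[-5,0,2.6],"delta_rot":[0,0.112,0],"jaw":1.5}]'

```text
time: 39.4
tool_pos: [0.3794, 0.1811, 0.0424]
tool_rot: [-0.397, 0.59, 0.585, 0.391]
contact_force: [0.1, -0.3, -1.0]
gripper_width: 0.274
grasp_force: 59.9
```

>>> send_rows --steps '[{"translation":[0,0,0],"delta_rot":[0,0,0],"jaw":3},{"translation":[0,0,0],"delta_rot":[0,0,0],"jaw":5},{"translation":[0,0,0],"delta_rot":[0,0,0],"jaw":5},{"translation":[0,0,0],"delta_rot":[0,0,0],"jaw":5},{"translation":[0.5,0,-2],"delta_rot":[0,0,0],"jaw":5},{"translation":[2,0,-5],"delta_rot":[0,0,0],"jaw":5},{"translation":[5,0,-8],"delta_rot":[0,-0.1,0],"jaw":5},{"translation":[9,0,-10],"delta_rot":[0,-0.2,0],"jaw":5}]'

```text
time: 40.2
tool_pos: [0.38, 0.1215, 0.163]
tool_rot: [-0.337, 0.628, 0.619, 0.329]
contact_force: [1.8, -1.1, 0.6]
gripper_width: 0.587
grasp_force: 0.0
```

Run:
```python
from h import *
s=state();print(s["joint_pos"].round(2),s["tool_pos"])
for n in("wrist","scene"):
  f=grab_frame(n)
  for o in findL(f,zlo=.015,zhi=.025):
    if 78<o["size"][0]<100: print(o)
h=rel([.39,.14,.2],down(-88.6))
```

```text
[-0.44 -0.32  2.3   0.85  1.68 -0.57] [0.38001696 0.12148583 0.16303717]
{'uv': array([243.5, 254.5]), 'n': np.int32(2096), 'size': (84.8, 59.3), 'miss': 36.1, 'org': array([381.4, 197.1], dtype=float32), 'yaw': -89.7, 'up': 1.0, 'z': array([0.0185, 0.0199, 0.0211])}
{'uv': array([193.5, 180.5]), 'n': np.int32(151), 'size': (86.8, 67.5), 'miss': 44.4, 'org': array([ 391.6, -249.2], dtype=float32), 'yaw': 101.5, 'up': 1.0, 'z': array([0.0098, 0.0192, 0.0224])}
{'uv': array([317.5, 214.5]), 'n': np.int32(198), 'size': (82.6, 66.7), 'miss': 33.1, 'org': array([386.6, 205.5], dtype=float32), 'yaw': -88.9, 'up': 1.0, 'z': array([0.0117, 0.0194, 0.0223])}
{'uv': array([361.5, 277. ]), 'n': np.int32(90), 'size': (94.8, 12.7), 'miss': 7.3, 'org': array([601.1, 402.3], dtype=float32), 'yaw': -93.1, 'up': 1.0, 'z': array([0.0123, 0.0171, 0.0215])}
t [3.3, 0.49, 0.07] r [0.024, -0.973, -0.018]
```

Run:
```python
from h import *
h=rel([.382,.195,.12],down(-89.7))
```

```text
t [-0.21, -0.42, 9.11] r [0.015, -0.973, -0.001]
```

>>> send_rows --steps '[{"translation":[3,0,0],"delta_rot":[0,-0.12,0],"jaw":5},{"translation":[4,0,1],"delta_rot":[0,-0.25,0],"jaw":5},{"translation":[4,-0.1,2.5],"delta_rot":[0,-0.38,0],"jaw":5},{"translation":[3.5,-0.2,4],"delta_rot":[0,-0.51,0],"jaw":5},{"translation":[2.5,-0.3,5.5],"delta_rot":[0,-0.64,0],"jaw":5},{"translation":[1.5,-0.4,7],"delta_rot":[0,-0.77,0],"jaw":5},{"translation":[0.5,-0.42,8.4],"delta_rot":[0.01,-0.9,0],"jaw":5},{"translation":[-0.21,-0.42,9.11],"delta_rot":[0.015,-0.973,-0.001],"jaw":5}]'

```text
time: 41.1
tool_pos: [0.3749, 0.1986, 0.11]
tool_rot: [-0.011, 0.704, 0.71, -0.007]
contact_force: [-0.1, -0.2, 0.4]
gripper_width: 0.582
grasp_force: 0.0
```

Run:
```python
from h import *
f=grab_frame("wrist")
for o in findL(f,zlo=.015,zhi=.025):
    if 78<o["size"][0]<100: print(o)
print(cur()[0]); h=rel([.382,.196,.029],down(-89.7))
f=grab_frame("scene")
for o in findL(f,zlo=.014,zhi=.026):print(o["org"],o["yaw"],o["size"],o["up"])
```

```text
{'uv': array([243.5, 201.5]), 'n': np.int32(3930), 'size': (84.5, 59.7), 'miss': 36.7, 'org': array([381.1, 199.4], dtype=float32), 'yaw': -90.0, 'up': 1.0, 'z': array([0.0189, 0.0198, 0.021 ])}
[0.37394869 0.19904792 0.10846319]
t [-0.35, 1.02, 7.92] r [-0.028, -0.005, 0.005]
[ 391.7 -249.8] 101.6 (85.6, 67.5) 1.0
[ 419.3 -117.7] -0.2 (86.4, 57.0) -1.0
[387.2 205.9] -88.1 (83.1, 67.1) 1.0
[526.4 264.5] -87.8 (261.1, 12.4) -1.0
[572.6 224.4] -88.8 (142.2, 10.2) -1.0
[567.1 422. ] 91.6 (138.3, 15.6) 1.0
```

>>> send_rows --steps '[{"translation":[-0.3,0.4,0.5],"delta_rot":[-0.028,-0.005,0],"jaw":5},{"translation":[-0.3,0.8,1],"delta_rot":[-0.028,-0.005,0],"jaw":5},{"translation":[-0.3,0.9,2],"delta_rot":[-0.028,-0.005,0],"jaw":5},{"translation":[-0.3,0.9,3],"delta_rot":[-0.028,-0.005,0],"jaw":5},{"translation":[-0.3,0.9,4],"delta_rot":[-0.028,-0.005,0],"jaw":5},{"translation":[-0.3,0.9,4.5],"delta_rot":[-0.028,-0.005,0],"jaw":5},{"translation":[-0.3,0.9,4.5],"delta_rot":[-0.028,-0.005,0],"jaw":5},{"translation":[-0.3,0.9,4.5],"delta_rot":[-0.028,-0.005,0],"jaw":5}]'

```text
time: 42.0
tool_pos: [0.3837, 0.1948, 0.0656]
tool_rot: [-0.0, 0.705, 0.709, 0.003]
contact_force: [-0.3, -0.3, -0.2]
gripper_width: 0.584
grasp_force: 0.0
```

Run:
```python
from h import *
print(cur()[0]); h=rel([.381,.196,.029],down(-89.9))
```

```text
[0.38372635 0.19475342 0.0655778 ]
t [0.11, -0.29, 3.66] r [0.004, -0.004, 0.004]
```

>>> send_rows --steps '[{"translation":[0.1,-0.25,1],"delta_rot":[0,0,0],"jaw":4.5},{"translation":[0.1,-0.25,2.5],"delta_rot":[0,0,0],"jaw":4.5},{"translation":[0.1,-0.25,3.6],"delta_rot":[0,0,0],"jaw":4.5},{"translation":[0.1,-0.25,3.7],"delta_rot":[0,0,0],"jaw":4.5},{"translation":[0.1,-0.25,3.7],"delta_rot":[0,0,0],"jaw":3},{"translation":[0.1,-0.25,3.7],"delta_rot":[0,0,0],"jaw":1.5},{"translation":[0.1,-0.25,3.7],"delta_rot":[0,0,0],"jaw":1.5},{"translation":[0.1,-0.25,3.7],"delta_rot":[0,0,0],"jaw":1.5}]'

```text
time: 42.8
tool_pos: [0.3819, 0.196, 0.0291]
tool_rot: [0.0, 0.705, 0.709, 0.004]
contact_force: [-0.1, 0.0, 0.0]
gripper_width: 0.251
grasp_force: 58.9
```

>>> send_rows --steps '[{"translation":[0,0,0],"delta_rot":[0,0,0],"jaw":1.5},{"translation":[0,0,0],"delta_rot":[0,0,0],"jaw":1.5},{"translation":[0,0,-1],"delta_rot":[0,0,0],"jaw":1.5},{"translation":[0,0,-3.5],"delta_rot":[0,0,0],"jaw":1.5},{"translation":[0,0,-7],"delta_rot":[0,0,0],"jaw":1.5},{"translation":[0,0,-10.5],"delta_rot":[0,0,0],"jaw":1.5},{"translation":[0,0,-13],"delta_rot":[0,0,0],"jaw":1.5},{"translation":[0,0,-14],"delta_rot":[0,0,0],"jaw":1.5}]'

```text
time: 43.6
tool_pos: [0.3821, 0.1957, 0.1722]
tool_rot: [0.001, 0.705, 0.709, 0.005]
contact_force: [0.1, 0.8, -0.9]
gripper_width: 0.25
grasp_force: 58.9
```

Run:
```python
from h import *
print(cur()[0]); s=state();print(s["grasp_force"],s["gripper_width"])
p=bay(2,dx=.004); 
h=rel([.46,.05,.20],down(-45)); h=rel([p[0],p[1],.15],down(2.1),h)
```

```text
[0.38206166 0.19570368 0.17222276]
58.917481899261475 0.2503650919881836
t [-14.6, 7.74, -2.79] r [0.012, -0.002, -0.78]
t [-14.54, 1.99, 5.0] r [0.0, 0.0, -0.822]
```

>>> send_rows --steps '[{"translation":[-1,0.6,-0.3],"delta_rot":[0,0,-0.06],"jaw":1.5},{"translation":[-3,1.6,-0.8],"delta_rot":[0,0,-0.16],"jaw":1.5},{"translation":[-5.5,2.9,-1.4],"delta_rot":[0,0,-0.28],"jaw":1.5},{"translation":[-8,4.2,-2],"delta_rot":[0,0,-0.4],"jaw":1.5},{"translation":[-10.5,5.5,-2.5],"delta_rot":[0,0,-0.52],"jaw":1.5},{"translation":[-12.8,6.8,-2.8],"delta_rot":[0,0,-0.64],"jaw":1.5},{"translation":[-14,7.4,-2.8],"delta_rot":[0.01,0,-0.74],"jaw":1.5},{"translation":[-14.6,7.74,-2.8],"delta_rot":[0.012,0,-0.78],"jaw":1.5}]'

```text
time: 44.4
tool_pos: [0.4587, 0.0484, 0.1953]
tool_rot: [-0.004, 0.382, 0.924, -0.002]
contact_force: [0.4, -0.3, -1.0]
gripper_width: 0.253
grasp_force: 58.9
```

>>> send_rows --steps '[{"translation":[-1,0.2,0.2],"delta_rot":[0,0,-0.09],"jaw":1.5},{"translation":[-3,0.5,0.5],"delta_rot":[0,0,-0.2],"jaw":1.5},{"translation":[-5.5,0.8,1],"delta_rot":[0,0,-0.32],"jaw":1.5},{"translation":[-8,1.1,2],"delta_rot":[0,0,-0.44],"jaw":1.5},{"translation":[-10.5,1.4,3],"delta_rot":[0,0,-0.56],"jaw":1.5},{"translation":[-12.8,1.8,4],"delta_rot":[0,0,-0.68],"jaw":1.5},{"translation":[-14.2,1.95,4.8],"delta_rot":[0,0,-0.78],"jaw":1.5},{"translation":[-14.54,1.99,5],"delta_rot":[0,0,-0.822],"jaw":1.5}]'

```text
time: 45.2
tool_pos: [0.5749, -0.0399, 0.1428]
tool_rot: [-0.005, -0.019, 1.0, 0.0]
contact_force: [-0.4, -0.2, -0.4]
gripper_width: 0.252
grasp_force: 58.9
```

Run:
```python
from h import *
print(cur()[0]); s=state();print(s["grasp_force"],s["gripper_width"])
f=grab_frame("wrist"); yaw,W,D=wagon(f)
q=W[(W[:,0]>.527)&(W[:,0]<.55)&(W[:,1]<-.1)]
h,e=np.histogram(q[:,1],np.arange(-.3,.1,.002));print([(round(a*1000),int(n)) for a,n in zip(e,h) if n>4])
rel([*bay(2,dx=.004),.1],down(2.1))
```

```text
[ 0.57486335 -0.03989261  0.14284527]
58.880959153175354 0.2517649893585326
yaw 2.214870801811103
[(-266, 39), (-264, 33), (-196, 7), (-194, 74), (-192, 69), (-190, 118), (-188, 18), (-120, 6), (-118, 42), (-116, 46), (-114, 51)]
t [-0.26, 0.09, 4.29] r [0.001, -0.011, 0.002]
```

Battens are still where measured. Lower to 0.0925, release, and go back towards B.

>>> send_rows --steps '[{"translation":[-0.2,0.1,0.8],"delta_rot":[0,-0.01,0],"jaw":1.5},{"translation":[-0.25,0.1,2],"delta_rot":[0,-0.01,0],"jaw":1.5},{"translation":[-0.25,0.1,3],"delta_rot":[0,-0.01,0],"jaw":1.5},{"translation":[-0.25,0.1,3.8],"delta_rot":[0,-0.01,0],"jaw":1.5},{"translation":[-0.25,0.1,4.4],"delta_rot":[0,-0.01,0],"jaw":1.5},{"translation":[-0.25,0.1,4.8],"delta_rot":[0,-0.01,0],"jaw":1.5},{"translation":[-0.25,0.1,5.1],"delta_rot":[0,-0.01,0],"jaw":1.5},{"translation":[-0.25,0.1,5.2],"delta_rot":[0,-0.01,0],"jaw":1.5}]'

```text
time: 46.05
tool_pos: [0.5776, -0.0381, 0.0935]
tool_rot: [0.002, -0.018, 1.0, 0.0]
contact_force: [0.3, -0.5, -0.6]
gripper_width: 0.252
grasp_force: 58.9
```

>>> send_rows --steps '[{"translation":[0,0,0.1],"delta_rot":[0,0,0],"jaw":1.5},{"translation":[0,0,0.2],"delta_rot":[0,0,0],"jaw":1.5},{"translation":[0,0,0.2],"delta_rot":[0,0,0],"jaw":1.5},{"translation":[0,0,0.2],"delta_rot":[0,0,0],"jaw":2.6},{"translation":[0,0,0.2],"delta_rot":[0,0,0],"jaw":3.2},{"translation":[0,0,0.2],"delta_rot":[0,0,0],"jaw":3.8},{"translation":[0,0,0.2],"delta_rot":[0,0,0],"jaw":3.8},{"translation":[0,0,0.2],"delta_rot":[0,0,0],"jaw":3.8}]'

```text
time: 46.85
tool_pos: [0.5776, -0.038, 0.0917]
tool_rot: [0.002, -0.018, 1.0, -0.0]
contact_force: [0.5, -0.1, -0.1]
gripper_width: 0.445
grasp_force: 0.0
```

>>> send_rows --steps '[{"translation":[0,0,-0.5],"delta_rot":[0,0,0],"jaw":3.8},{"translation":[0,0,-2],"delta_rot":[0,0,0],"jaw":3.8},{"translation":[0,0,-4],"delta_rot":[0,0,0],"jaw":3.8},{"translation":[0.5,0,-7],"delta_rot":[0,0,0],"jaw":5},{"translation":[3,-1,-10],"delta_rot":[0,0,0],"jaw":5},{"translation":[7,-2,-12],"delta_rot":[0,0,0],"jaw":5},{"translation":[11,-3,-13],"delta_rot":[0,0,0],"jaw":5},{"translation":[13,-4,-13],"delta_rot":[0,0,0],"jaw":5}]'

```text
time: 47.65
tool_pos: [0.4479, -0.0834, 0.2249]
tool_rot: [0.004, -0.019, 1.0, -0.001]
contact_force: [-0.4, -0.5, -0.2]
gripper_width: 0.588
grasp_force: 0.0
```

Run:
```python
from h import *
f=grab_frame("wrist"); print(cur()[0])
for o in findL(f,zlo=.015,zhi=.025)+findL(f,zlo=.074,zhi=.086,ztop=.08):
    if 50<o["size"][0]<120: print(o)
cv2.imwrite("pics/w8.png",f["pixels"])
f=grab_frame("scene")
for o in findL(f,zlo=.074,zhi=.088,ztop=.08): print(o["org"],o["yaw"],o["z"],o["size"])
```

```text
[ 0.44620016 -0.08433414  0.22371701]
{'uv': array([110.5, 127.5]), 'n': np.int32(2103), 'size': (86.4, 60.3), 'miss': 37.0, 'org': array([ 387.1, -257.2], dtype=float32), 'yaw': 102.0, 'up': 1.0, 'z': array([0.0183, 0.0199, 0.0213])}
{'uv': array([238.5, 144. ]), 'n': np.int32(2002), 'size': (83.3, 60.2), 'miss': 36.7, 'org': array([ 430.5, -105.2], dtype=float32), 'yaw': -30.5, 'up': 1.0, 'z': array([0.0186, 0.0198, 0.0211])}
{'uv': array([ 46. , 242.5]), 'n': np.int32(222), 'size': (72.0, 6.4), 'miss': 3.2, 'org': array([ 582.3, -373.6], dtype=float32), 'yaw': -86.8, 'up': 1.0, 'z': array([0.0063, 0.0196, 0.0212])}
{'uv': array([ 54. , 269.5]), 'n': np.int32(208), 'size': (71.2, 6.9), 'miss': 2.1, 'org': array([ 626.8, -371.9], dtype=float32), 'yaw': -86.3, 'up': 1.0, 'z': array([0.0062, 0.0195, 0.0212])}
{'uv': array([276., 285.]), 'n': np.int32(1807), 'size': (86.5, 59.7), 'miss': 36.2, 'org': array([574. , -36.6], dtype=float32), 'yaw': 3.7, 'up': 1.0, 'z': array([0.0786, 0.0797, 0.0809])}
[578.7 -28.8] 4.4 [0.0722 0.0793 0.0821] (90.0, 60.6)
[576.5  44.8] 2.7 [0.0719 0.0793 0.082 ] (89.1, 62.1)
[859.8 530.7] 63.0 [0.0758 0.0815 0.0887] (63.6, 17.0)
```

View pics/w8.png

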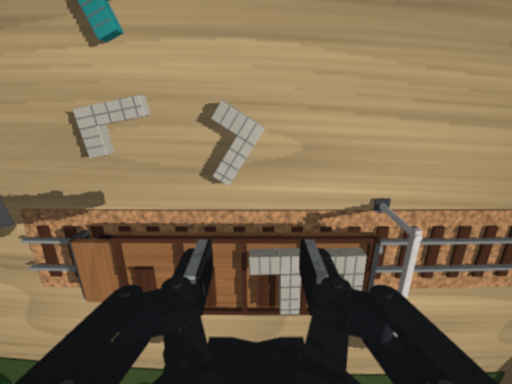

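B at (235,145) has been knocked, and is now at (0.4305, −0.105), yaw −30.5°. A is at (110,125). The two loaded Ls lie flat in bays 1 and 2 at z 0.080. Picking up B.

Run:
```python
from h import *
rel([.434,-.107,.12],down(-30.5))
```

```text
t [1.51, -2.26, 10.31] r [0.0, 0.007, 0.567]
```

>>> send_rows --steps '[{"translation":[0.2,-0.4,1.5],"delta_rot":[0,0,0.1],"jaw":5},{"translation":[0.6,-0.8,3.5],"delta_rot":[0,0,0.2],"jaw":5},{"translation":[0.9,-1.3,5.5],"delta_rot":[0,0,0.32],"jaw":5},{"translation":[1.2,-1.8,7.5],"delta_rot":[0,0,0.44],"jaw":5},{"translation":[1.4,-2.1,9.2],"delta_rot":[0,0,0.53],"jaw":5},{"translation":[1.5,-2.26,10],"delta_rot":[0,0.007,0.567],"jaw":5},{"translation":[1.51,-2.26,10.3],"delta_rot":[0,0.007,0.567],"jaw":5},{"translation":[1.51,-2.26,10.3],"delta_rot":[0,0.007,0.567],"jaw":5}]'

```text
time: 48.55
tool_pos: [0.4352, -0.1058, 0.1182]
tool_rot: [-0.002, 0.261, 0.965, 0.001]
contact_force: [0.4, -0.6, -0.1]
gripper_width: 0.584
grasp_force: 0.0
```

Run:
```python
from h import *
f=grab_frame("wrist"); print(cur()[0])
for o in findL(f,zlo=.015,zhi=.025):
    if 75<o["size"][0]<120: print(o)
rel([.434,-.107,.029],down(-30.5))
```

```text
[ 0.43547687 -0.10586976  0.11870405]
{'uv': array([230.5, 193. ]), 'n': np.int32(3756), 'size': (83.2, 59.8), 'miss': 36.1, 'org': array([ 430. , -105.6], dtype=float32), 'yaw': -30.3, 'up': 1.0, 'z': array([0.0188, 0.0198, 0.0209])}
{'uv': array([ 90. , 245.5]), 'n': np.int32(2926), 'size': (88.0, 60.2), 'miss': 35.5, 'org': array([ 387.1, -257.3], dtype=float32), 'yaw': 102.6, 'up': 1.0, 'z': array([0.0184, 0.02  , 0.0211])}
t [0.05, -0.17, 8.97] r [0.0, -0.003, 0.003]
```

>>> send_rows --steps '[{"translation":[0.1,-0.2,2],"delta_rot":[0,0,0],"jaw":4.5},{"translation":[0.1,-0.2,5],"delta_rot":[0,0,0],"jaw":4.5},{"translation":[0.1,-0.2,7.5],"delta_rot":[0,0,0],"jaw":4.5},{"translation":[0.1,-0.2,8.8],"delta_rot":[0,0,0],"jaw":4.5},{"translation":[0.1,-0.2,9],"delta_rot":[0,0,0],"jaw":4.5},{"translation":[0.1,-0.2,9],"delta_rot":[0,0,0],"jaw":3},{"translation":[0.1,-0.2,9],"delta_rot":[0,0,0],"jaw":1.5},{"translation":[0.1,-0.2,9],"delta_rot":[0,0,0],"jaw":1.5}]'

```text
time: 49.4
tool_pos: [0.434, -0.1076, 0.0298]
tool_rot: [-0.0, 0.262, 0.965, 0.0]
contact_force: [-0.2, -0.1, 3.6]
gripper_width: 0.251
grasp_force: 59.1
```

>>> send_rows --steps '[{"translation":[0,0,0],"delta_rot":[0,0,0],"jaw":1.5},{"translation":[0,0,0],"delta_rot":[0,0,0],"jaw":1.5},{"translation":[0,0,-1],"delta_rot":[0,0,0],"jaw":1.5},{"translation":[0,0,-3.5],"delta_rot":[0,0,0],"jaw":1.5},{"translation":[0,0,-7],"delta_rot":[0,0,0],"jaw":1.5},{"translation":[0,0,-10.5],"delta_rot":[0,0,0],"jaw":1.5},{"translation":[0,0,-12.5],"delta_rot":[0,0,0],"jaw":1.5},{"translation":[0,0,-13],"delta_rot":[0,0,0],"jaw":1.5}]'

```text
time: 50.2
tool_pos: [0.4345, -0.1079, 0.1615]
tool_rot: [0.001, 0.262, 0.965, 0.0]
contact_force: [-0.1, -0.3, -1.8]
gripper_width: 0.249
grasp_force: 59.0
```

Run:
```python
from h import *
print(cur()[0]); s=state();print(s["grasp_force"],s["gripper_width"])
rel([*bay(3,dx=.004),.15],down(2.1))
```

```text
[ 0.43448138 -0.1078757   0.16152455]
58.968756794929504 0.24861804032268925
t [-12.88, 6.75, 1.19] r [-0.0, 0.002, -0.567]
```

>>> send_rows --steps '[{"translation":[-1,0.5,0],"delta_rot":[0,0,-0.05],"jaw":1.5},{"translation":[-3,1.5,0],"delta_rot":[0,0,-0.14],"jaw":1.5},{"translation":[-5.5,2.9,0],"delta_rot":[0,0,-0.25],"jaw":1.5},{"translation":[-8,4.2,0],"delta_rot":[0,0,-0.36],"jaw":1.5},{"translation":[-10.3,5.4,0.3],"delta_rot":[0,0,-0.46],"jaw":1.5},{"translation":[-12,6.3,0.6],"delta_rot":[0,0,-0.53],"jaw":1.5},{"translation":[-12.9,6.75,0.8],"delta_rot":[0,0,-0.567],"jaw":1.5},{"translation":[-12.9,6.75,0.8],"delta_rot":[0,0,-0.567],"jaw":1.5}]'

```text
time: 51.0
tool_pos: [0.5781, -0.1139, 0.1474]
tool_rot: [-0.003, -0.019, 1.0, 0.002]
contact_force: [-0.9, -0.5, -1.3]
gripper_width: 0.258
grasp_force: 58.9
```

Run:
```python
from h import *
f=grab_frame("wrist"); yaw,W,D=wagon(f)
q=W[(W[:,0]>.527)&(W[:,0]<.55)]
h,e=np.histogram(q[:,1],np.arange(-.3,.1,.002));print([(round(a*1000),int(n)) for a,n in zip(e,h) if n>4])
print(cur()[0]); s=state();print(s["grasp_force"],s["gripper_width"])
rel([*bay(3,dx=.004),.094],down(2.1))
```

```text
yaw 2.1288329274265307
[(-270, 49), (-268, 70), (-266, 83), (-264, 82), (-194, 22), (-192, 43), (-190, 42), (-188, 21), (-118, 68), (-116, 76), (-114, 75), (-112, 17), (-110, 20), (-108, 33), (-106, 7), (-104, 10), (-102, 8), (-100, 8), (-98, 9), (-96, 8), (-94, 8), (-92, 8), (-90, 7), (-86, 8), (-84, 8), (-82, 8), (-80, 7), (-78, 8), (-76, 6), (-74, 7), (-72, 11), (-70, 6), (-68, 8), (-66, 7), (-64, 10), (-62, 8), (-60, 8), (-58, 7), (-56, 11), (-54, 7), (-52, 7), (-42, 103), (-40, 72), (-38, 75), (-36, 25), (-34, 152), (-32, 11), (-30, 6), (-28, 10), (-26, 7), (-24, 10), (-22, 7), (-20, 7), (-18, 10), (-16, 9), (-14, 7), (-12, 8), (-10, 8), (-8, 6), (-6, 7), (-4, 9), (-2, 7), (0, 9), (2, 11), (4, 9), (6, 7), (8, 7), (10, 7), (12, 9), (14, 7), (16, 10), (18, 7), (20, 9), (22, 7), (24, 7), (34, 36), (36, 59), (38, 65), (40, 24)]
[ 0.57756857 -0.11386718  0.14775239]
58.94528567790985 0.2523140031388301
t [-0.25, -0.11, 5.37] r [0.003, -0.006, -0.0]
```

>>> send_rows --steps '[{"translation":[-0.2,0,0.8],"delta_rot":[0,0,0],"jaw":1.5},{"translation":[-0.2,0,2],"delta_rot":[0,0,0],"jaw":1.5},{"translation":[-0.2,0,3.2],"delta_rot":[0,0,0],"jaw":1.5},{"translation":[-0.2,0,4.2],"delta_rot":[0,0,0],"jaw":1.5},{"translation":[-0.2,0,4.8],"delta_rot":[0,0,0],"jaw":1.5},{"translation":[-0.2,0,5.2],"delta_rot":[0,0,0],"jaw":1.5},{"translation":[-0.2,0,5.5],"delta_rot":[0,0,0],"jaw":1.5},{"translation":[-0.2,0,5.5],"delta_rot":[0,0,0],"jaw":1.5}]'

```text
time: 51.85
tool_pos: [0.5802, -0.114, 0.0944]
tool_rot: [-0.002, -0.018, 1.0, 0.001]
contact_force: [-0.2, 0.6, -1.9]
gripper_width: 0.25
grasp_force: 59.0
```

>>> send_rows --steps '[{"translation":[0,0,0.1],"delta_rot":[0,0,0],"jaw":1.5},{"translation":[0,0,0.2],"delta_rot":[0,0,0],"jaw":1.5},{"translation":[0,0,0.2],"delta_rot":[0,0,0],"jaw":1.5},{"translation":[0,0,0.2],"delta_rot":[0,0,0],"jaw":2.6},{"translation":[0,0,0.2],"delta_rot":[0,0,0],"jaw":3.2},{"translation":[0,0,0.2],"delta_rot":[0,0,0],"jaw":3.8},{"translation":[0,0,0.2],"delta_rot":[0,0,0],"jaw":3.8},{"translation":[0,0,0.2],"delta_rot":[0,0,0],"jaw":3.8}]'

```text
time: 52.65
tool_pos: [0.5804, -0.114, 0.0927]
tool_rot: [-0.001, -0.019, 1.0, 0.001]
contact_force: [0.7, -0.5, -0.1]
gripper_width: 0.446
grasp_force: 0.0
```

>>> send_rows --steps '[{"translation":[0,0,-0.5],"delta_rot":[0,0,0],"jaw":3.8},{"translation":[0,0,-2],"delta_rot":[0,0,0],"jaw":3.8},{"translation":[0,0,-4],"delta_rot":[0,0,0],"jaw":3.8},{"translation":[0.5,0,-7],"delta_rot":[0,0,0],"jaw":5},{"translation":[3,-2,-9],"delta_rot":[0,0,0],"jaw":5},{"translation":[7,-5,-10],"delta_rot":[0,0,0],"jaw":5},{"translation":[11,-8,-11],"delta_rot":[0,0,0],"jaw":5},{"translation":[13,-9,-11],"delta_rot":[0,0,0],"jaw":5}]'

```text
time: 53.45
tool_pos: [0.453, -0.2113, 0.2064]
tool_rot: [0.0, -0.017, 1.0, -0.001]
contact_force: [0.7, -0.2, 0.1]
gripper_width: 0.586
grasp_force: 0.0
```

Run:
```python
from h import *
f=grab_frame("wrist"); print(cur()[0])
for o in findL(f,zlo=.015,zhi=.025)+findL(f,zlo=.074,zhi=.086,ztop=.08):
    if 75<o["size"][0]<120: print(o)
    if abs(o["org"][0]-387)<15 and abs(o["org"][1]+257)<20: o1=o
X=np.radians(o1["yaw"]); g=o1["org"]/1000+.004*np.array([np.cos(X),np.sin(X)])
print(g); h=rel([*g,.12],down(o1["yaw"]-180)); h=rel([*g,.12],down(o1["yaw"]))
print(state()["joint_pos"].round(2))
```

```text
[ 0.45116566 -0.21185383  0.20545586]
{'uv': array([215., 129.]), 'n': np.int32(2369), 'size': (84.2, 59.3), 'miss': 35.6, 'org': array([ 387. , -258.8], dtype=float32), 'yaw': 102.0, 'up': 1.0, 'z': array([0.0188, 0.02  , 0.0212])}
{'uv': array([134. , 251.5]), 'n': np.int32(256), 'size': (87.7, 6.0), 'miss': 2.5, 'org': array([ 581.2, -366.9], dtype=float32), 'yaw': -87.3, 'up': 1.0, 'z': array([0.006 , 0.0195, 0.021 ])}
{'uv': array([138.5, 280.5]), 'n': np.int32(277), 'size': (84.7, 6.6), 'miss': 3.2, 'org': array([ 590.5, -368.1], dtype=float32), 'yaw': 93.1, 'up': 1.0, 'z': array([0.0103, 0.0196, 0.021 ])}
{'uv': array([457. , 293.5]), 'n': np.int32(1985), 'size': (87.7, 63.7), 'miss': 36.2, 'org': array([571.1,  35.5], dtype=float32), 'yaw': 3.6, 'up': 1.0, 'z': array([0.0774, 0.0795, 0.0807])}
[ 0.38616835 -0.25488741]
t [6.62, -4.07, 8.57] r [-0.003, -0.0, 1.395]
t [6.62, -4.07, 8.57] r [0.0, -0.003, -1.747]
[-0.59 -0.23  1.94 -0.    1.43 -2.19]
```

>>> send_rows --steps '[{"translation":[0.7,-0.4,0.9],"delta_rot":[0,0,0.13],"jaw":5},{"translation":[1.4,-0.9,1.8],"delta_rot":[0,0,0.26],"jaw":5},{"translation":[2.2,-1.3,2.8],"delta_rot":[0,0,0.4],"jaw":5},{"translation":[3,-1.8,3.9],"delta_rot":[0,0,0.54],"jaw":5},{"translation":[4,-2.4,5],"delta_rot":[0,0,0.68],"jaw":5},{"translation":[5,-3,6.3],"delta_rot":[0,0,0.82],"jaw":5},{"translation":[6,-3.7,7.6],"delta_rot":[0,0,0.96],"jaw":5},{"translation":[6.6,-4.07,8.57],"delta_rot":[0,0,1.1],"jaw":5}]'

```text
time: 54.3
tool_pos: [0.3891, -0.2523, 0.1177]
tool_rot: [-0.001, 0.51, 0.86, -0.0]
contact_force: [-1.2, 0.4, -0.4]
gripper_width: 0.581
grasp_force: 0.0
```

>>> send_rows --steps '[{"translation":[0,0,0],"delta_rot":[0,0,0.13],"jaw":5},{"translation":[0,0,0],"delta_rot":[0,0,0.26],"jaw":5},{"translation":[0,0,0],"delta_rot":[0,0,0.295],"jaw":5},{"translation":[0,0,0],"delta_rot":[0,0,0.295],"jaw":5},{"translation":[0,0,0],"delta_rot":[0,0,0.295],"jaw":5},{"translation":[0,0,0],"delta_rot":[0,0,0.295],"jaw":5},{"translation":[0,0,0],"delta_rot":[0,0,0.295],"jaw":5},{"translation":[0,0,0],"delta_rot":[0,0,0.295],"jaw":5}]'

```text
time: 55.1
tool_pos: [0.3893, -0.2519, 0.1173]
tool_rot: [-0.002, 0.628, 0.778, -0.0]
contact_force: [-0.1, -0.0, -0.1]
gripper_width: 0.583
grasp_force: 0.0
```

Run:
```python
from h import *
f=grab_frame("wrist"); print(cur()[0])
for o in findL(f,zlo=.015,zhi=.025):
    if 75<o["size"][0]<120: print(o)
rel([.3862,-.2549,.029],down(102-180))
print(state()["joint_pos"].round(2))
f=grab_frame("scene")
for o in findL(f,zlo=.074,zhi=.088,ztop=.08): print(o["org"],o["yaw"],o["z"],o["size"])
```

```text
[ 0.38929521 -0.25190376  0.11724169]
{'uv': array([270. , 206.5]), 'n': np.int32(3405), 'size': (84.8, 59.7), 'miss': 36.3, 'org': array([ 387.1, -259.5], dtype=float32), 'yaw': 102.2, 'up': 1.0, 'z': array([0.0188, 0.0198, 0.021 ])}
t [-0.25, -0.34, 8.82] r [-0.003, -0.002, 0.003]
[-0.73 -0.23  2.1  -0.    1.28 -0.95]
[ 580.1 -104.6] 2.8 [0.0712 0.0791 0.082 ] (88.6, 63.7)
[579.7 -28.8] 2.9 [0.0721 0.0791 0.0821] (90.0, 61.7)
[576.2  45.3] 4.1 [0.071  0.0795 0.0824] (90.0, 61.9)
[861.4 531.2] 64.4 [0.0751 0.0809 0.0881] (63.5, 17.3)
```

>>> send_rows --steps '[{"translation":[-0.25,-0.35,2],"delta_rot":[0,0,0],"jaw":4.5},{"translation":[-0.25,-0.35,5],"delta_rot":[0,0,0],"jaw":4.5},{"translation":[-0.25,-0.35,7.5],"delta_rot":[0,0,0],"jaw":4.5},{"translation":[-0.25,-0.35,8.6],"delta_rot":[0,0,0],"jaw":4.5},{"translation":[-0.25,-0.35,8.8],"delta_rot":[0,0,0],"jaw":4.5},{"translation":[-0.25,-0.35,8.8],"delta_rot":[0,0,0],"jaw":3},{"translation":[-0.25,-0.35,8.8],"delta_rot":[0,0,0],"jaw":1.5},{"translation":[-0.25,-0.35,8.8],"delta_rot":[0,0,0],"jaw":1.5}]'

```text
time: 56.0
tool_pos: [0.3871, -0.2558, 0.0307]
tool_rot: [-0.0, 0.628, 0.778, -0.0]
contact_force: [0.0, -0.5, 2.6]
gripper_width: 0.244
grasp_force: 59.1
```

>>> send_rows --steps '[{"translation":[0,0,0],"delta_rot":[0,0,0],"jaw":1.5},{"translation":[0,0,0],"delta_rot":[0,0,0],"jaw":1.5},{"translation":[0,0,-1],"delta_rot":[0,0,0],"jaw":1.5},{"translation":[0,0,-3.5],"delta_rot":[0,0,0],"jaw":1.5},{"translation":[0,0,-7],"delta_rot":[0,0,0],"jaw":1.5},{"translation":[0,0,-10.5],"delta_rot":[0,0,0],"jaw":1.5},{"translation":[0,0,-12.5],"delta_rot":[0,0,0],"jaw":1.5},{"translation":[0,0,-13.5],"delta_rot":[0,0,0],"jaw":1.5}]'

```text
time: 56.8
tool_pos: [0.3873, -0.2558, 0.1671]
tool_rot: [0.0, 0.628, 0.778, -0.0]
contact_force: [-0.3, -0.2, -0.1]
gripper_width: 0.248
grasp_force: 58.9
```

Run:
```python
from h import *
print(cur()[0]); s=state();print(s["grasp_force"],s["gripper_width"])
h=rel([.46,-.22,.17],down(-128)); h=rel([*bay(4,dx=.004),.15],down(2.1-180),h)
```

```text
[ 0.3872677  -0.25583461  0.16706176]
58.88403654098511 0.24800223149380185
t [1.97, 7.87, -0.3] r [0.0, 0.001, 0.876]
t [9.86, 7.86, 2.0] r [0.0, 0.0, 0.871]
```

>>> send_rows --steps '[{"translation":[0.2,0.8,0],"delta_rot":[0,0,0.09],"jaw":1.5},{"translation":[0.5,1.8,0],"delta_rot":[0,0,0.2],"jaw":1.5},{"translation":[0.8,3,-0.1],"delta_rot":[0,0,0.32],"jaw":1.5},{"translation":[1.1,4.2,-0.2],"delta_rot":[0,0,0.44],"jaw":1.5},{"translation":[1.4,5.5,-0.3],"delta_rot":[0,0,0.57],"jaw":1.5},{"translation":[1.7,6.6,-0.3],"delta_rot":[0,0,0.7],"jaw":1.5},{"translation":[1.9,7.5,-0.3],"delta_rot":[0,0,0.82],"jaw":1.5},{"translation":[1.97,7.87,-0.3],"delta_rot":[0,0,0.876],"jaw":1.5}]'

```text
time: 57.6
tool_pos: [0.4591, -0.2184, 0.1657]
tool_rot: [-0.003, 0.899, 0.437, -0.002]
contact_force: [0.3, -0.1, -0.4]
gripper_width: 0.25
grasp_force: 58.9
```

>>> send_rows --steps '[{"translation":[0.8,0.7,0],"delta_rot":[0,0,0.09],"jaw":1.5},{"translation":[2.2,1.8,0],"delta_rot":[0,0,0.2],"jaw":1.5},{"translation":[3.8,3,0],"delta_rot":[0,0,0.32],"jaw":1.5},{"translation":[5.4,4.3,0],"delta_rot":[0,0,0.44],"jaw":1.5},{"translation":[7,5.6,0.4],"delta_rot":[0,0,0.57],"jaw":1.5},{"translation":[8.4,6.7,0.8],"delta_rot":[0,0,0.7],"jaw":1.5},{"translation":[9.5,7.6,1.2],"delta_rot":[0,0,0.82],"jaw":1.5},{"translation":[9.86,7.86,1.5],"delta_rot":[0,0,0.871],"jaw":1.5}]'

```text
time: 58.4
tool_pos: [0.5821, -0.1891, 0.1499]
tool_rot: [-0.002, 1.0, 0.017, -0.003]
contact_force: [-1.5, -0.6, -0.3]
gripper_width: 0.247
grasp_force: 58.9
```

Run:
```python
from h import *
s=state();print(s["grasp_force"],s["gripper_width"],s["joint_pos"].round(2),cur()[0])
f=grab_frame("wrist"); C=cloud(f)
T=C[(C[...,2]>.0655)&(C[...,2]<.0705)&(C[...,0]>.5)&(C[...,0]<.65)][:,:2]
c,sn=np.cos(YAW),np.sin(YAW);W=T@np.array([[c,-sn],[sn,c]])
q=W[(W[:,0]>.59)&(W[:,0]<.61)]
h,e=np.histogram(q[:,1],np.arange(-.3,.1,.002));print([(round(a*1000),int(n)) for a,n in zip(e,h) if n>4])
g=grab_frame("side")
cv2.imwrite("pics/w9.png",np.hstack([cv2.resize(f["pixels"],(400,300)),cv2.resize(g["pixels"][120:300,180:420],(400,300))]))
rel([*bay(4,dx=.004),.094],down(2.1-180))
```

```text
58.88486981391907 0.2470517720425134 [-0.44  0.1   1.72  0.    1.32  1.1 ] [ 0.58207773 -0.18913746  0.14991508]
[(-270, 61), (-268, 56), (-266, 65), (-264, 19), (-252, 51), (-250, 64), (-248, 62), (-246, 60), (-244, 61), (-242, 61), (-240, 63), (-238, 57), (-236, 67), (-234, 58), (-232, 63), (-230, 59), (-228, 15), (-194, 50), (-192, 64), (-190, 62), (-188, 11), (-176, 61), (-174, 62), (-172, 58), (-170, 62), (-168, 61), (-166, 62), (-164, 59), (-162, 61), (-160, 60), (-158, 65), (-156, 58), (-154, 58), (-152, 16), (-148, 39), (-118, 56), (-116, 54), (-114, 60), (-112, 15), (-102, 24), (-100, 69), (-98, 61), (-96, 59), (-94, 58), (-92, 62), (-90, 58), (-88, 52), (-86, 64), (-84, 56), (-82, 52), (-80, 58), (-78, 57), (-76, 11), (-72, 88), (-38, 33), (-36, 10), (-26, 33), (-24, 73), (-22, 47), (-20, 53), (-18, 53), (-16, 49), (-14, 53), (-12, 51), (-10, 54), (-8, 50), (-6, 47), (-4, 58), (-2, 34), (0, 7), (2, 16)]
t [0.16, 0.17, 5.57] r [-0.004, 0.006, 0.001]
```

View pics/w9.png

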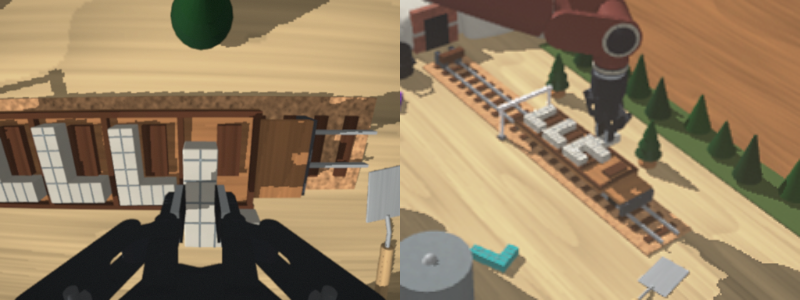

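The three loaded Ls lie properly in bays 1–3 with lines up. A hangs over bay4, aligned with its chock. Lowering A.

>>> send_rows --steps '[{"translation":[0.1,0,0.8],"delta_rot":[0,0,0],"jaw":1.5},{"translation":[0.1,0,2],"delta_rot":[0,0,0],"jaw":1.5},{"translation":[0.1,0,3.2],"delta_rot":[0,0,0],"jaw":1.5},{"translation":[0.1,0,4.2],"delta_rot":[0,0,0],"jaw":1.5},{"translation":[0.1,0,4.9],"delta_rot":[0,0,0],"jaw":1.5},{"translation":[0.1,0,5.3],"delta_rot":[0,0,0],"jaw":1.5},{"translation":[0.1,0,5.6],"delta_rot":[0,0,0],"jaw":1.5},{"translation":[0.1,0,5.6],"delta_rot":[0,0,0],"jaw":1.5}]'

```text
time: 59.3
tool_pos: [0.5827, -0.1898, 0.0955]
tool_rot: [-0.001, 1.0, 0.018, -0.002]
contact_force: [0.5, 0.2, -1.2]
gripper_width: 0.25
grasp_force: 58.9
```

>>> send_rows --steps '[{"translation":[0,0,0.1],"delta_rot":[0,0,0],"jaw":1.5},{"translation":[0,0,0.2],"delta_rot":[0,0,0],"jaw":1.5},{"translation":[0,0,0.2],"delta_rot":[0,0,0],"jaw":1.5},{"translation":[0,0,0.2],"delta_rot":[0,0,0],"jaw":2.6},{"translation":[0,0,0.2],"delta_rot":[0,0,0],"jaw":3.2},{"translation":[0,0,0.2],"delta_rot":[0,0,0],"jaw":3.8},{"translation":[0,0,0.2],"delta_rot":[0,0,0],"jaw":3.8},{"translation":[0,0,0.2],"delta_rot":[0,0,0],"jaw":3.8}]'

```text
time: 60.1
tool_pos: [0.5828, -0.1899, 0.0939]
tool_rot: [-0.001, 1.0, 0.018, -0.001]
contact_force: [-0.4, -0.2, -1.0]
gripper_width: 0.445
grasp_force: 0.0
```

>>> send_rows --steps '[{"translation":[0,0,-0.5],"delta_rot":[0,0,0],"jaw":3.8},{"translation":[0,0,-2],"delta_rot":[0,0,0],"jaw":3.8},{"translation":[0,0,-4],"delta_rot":[0,0,0],"jaw":3.8},{"translation":[-0.5,0,-7],"delta_rot":[0,0,0],"jaw":3},{"translation":[-2,0,-9],"delta_rot":[0,0,0],"jaw":2},{"translation":[-5,1,-10],"delta_rot":[0,0,0],"jaw":1},{"translation":[-9,3,-10],"delta_rot":[0,0,0],"jaw":0},{"translation":[-12,5,-10],"delta_rot":[0,0,0],"jaw":0}]'

```text
time: 60.9
tool_pos: [0.4641, -0.2449, 0.1963]
tool_rot: [0.0, 1.0, 0.019, -0.0]
contact_force: [-0.2, -0.3, -0.0]
gripper_width: 0.001
grasp_force: 0.0
```

Run:
```python
from h import *
print(cur()[0],state()["joint_pos"].round(2))
f=grab_frame("scene")
for o in findL(f,zlo=.074,zhi=.088,ztop=.08): print(o["org"],o["yaw"],o["z"],o["size"])
f=grab_frame("wrist")
for o in findL(f,zlo=.074,zhi=.088,ztop=.08): print(o["org"],o["yaw"],o["z"],o["size"])
C=cloud(f)
c,sn=np.cos(YAW),np.sin(YAW)
P=C[(C[...,0]>.5)&(C[...,0]<.65)&(C[...,1]<-.2)&(C[...,1]>-.42)&(C[...,2]>.03)]
W=P[:,:2]@np.array([[c,-sn],[sn,c]])
for y in np.arange(-.36,-.26,.006):
    q=(abs(W[:,1]-y)<.003)
    if q.sum()>5: print(round(y,3),q.sum(),np.percentile(P[q,2],[10,50,90]).round(3),np.percentile(W[q,0],[2,98]).round(3))
```

```text
[ 0.46406472 -0.24493004  0.19632297] [-0.63 -0.15  1.89 -0.    1.4   0.91]
[ 582.6 -179.6] 2.6 [0.072 0.079 0.082] (88.8, 63.8)
[ 579.8 -104.4] 3.5 [0.072  0.079  0.0818] (88.6, 63.4)
[579.1 -28.8] 4.4 [0.0715 0.0795 0.0822] (90.6, 60.6)
[575.5  44.6] 2.7 [0.0718 0.0795 0.082 ] (87.3, 61.7)
[861.4 531.2] 64.7 [0.0752 0.0808 0.088 ] (63.3, 17.0)
[575.1 -40.5] 3.5 [0.0772 0.0796 0.0809] (83.9, 64.4)
[ 575.4 -115.9] 3.5 [0.0783 0.0797 0.081 ] (82.9, 62.0)
[ 576.9 -190.1] 1.6 [0.0786 0.0798 0.0811] (79.5, 59.5)
-0.336 97 [0.054 0.055 0.056] [0.528 0.616]
-0.33 594 [0.054 0.055 0.056] [0.529 0.615]
-0.324 740 [0.059 0.06  0.061] [0.529 0.613]
-0.318 759 [0.059 0.06  0.061] [0.529 0.613]
-0.312 749 [0.059 0.06  0.061] [0.529 0.613]
-0.306 765 [0.059 0.06  0.061] [0.529 0.613]
-0.3 750 [0.059 0.06  0.061] [0.529 0.613]
-0.294 757 [0.059 0.06  0.061] [0.529 0.613]
-0.288 751 [0.059 0.06  0.061] [0.529 0.613]
-0.282 757 [0.059 0.06  0.061] [0.529 0.613]
-0.276 757 [0.059 0.06  0.061] [0.529 0.613]
-0.27 760 [0.059 0.061 0.068] [0.519 0.612]
-0.264 1652 [0.06  0.069 0.324] [0.519 0.611]
```

All four are flat in their bays at z 0.080. The tail face is at wagon y −0.337, with the beam top at 55 mm. Before descending behind the tail I'll check where the spatula is.

```bash
cat >> h.py <<'E'
def wpt(xw,yw):
    c,s=np.cos(YAW),np.sin(YAW); return np.array([xw*c-yw*s,xw*s+yw*c])
E
python3 - <<'E'
from h import *
g=grab_frame("scene"); hsv=cv2.cvtColor(g["pixels"],cv2.COLOR_BGR2HSV)
m=np.zeros(hsv.shape[:2],np.uint8); m[140:200,100:150]=255
m&=((hsv[...,1]<60)&(hsv[...,2]>80)).astype(np.uint8)*255
n,l,st,ce=cv2.connectedComponentsWithStats(m); i=1+np.argmax(st[1:,4])
v,u=np.where(l==i); P=onplane(g,np.c_[u,v],.003); print(st[i],np.percentile(P,[2,98],axis=0).round(3))
a=wpt(.571,-.378); h=rel([*a,.15],down(-88)); h=rel([*a,.044],down(-88),h)
h2=rel([*wpt(.571,.0),.044],down(-88),h)
E
```

```text
[112 167  31  30 314] [[ 0.424 -0.51   0.003]
 [ 0.557 -0.378  0.003]]
t [11.69, 11.48, 4.55] r [-0.001, 0.0, -1.572]
t [0.0, 0.0, 10.6] r [0.0, 0.0, 0.0]
t [37.8, -0.11, 0.0] r [0.0, 0.0, 0.0]
```

>>> send_rows --steps '[{"translation":[1,1,0.3],"delta_rot":[0,0,-0.13],"jaw":0},{"translation":[2.5,2.5,0.8],"delta_rot":[0,0,-0.27],"jaw":0},{"translation":[4.5,4.5,1.5],"delta_rot":[0,0,-0.41],"jaw":0},{"translation":[6.5,6.5,2.2],"delta_rot":[0,0,-0.55],"jaw":0},{"translation":[8.5,8.5,3],"delta_rot":[0,0,-0.69],"jaw":0},{"translation":[10,10,3.7],"delta_rot":[0,0,-0.83],"jaw":0},{"translation":[11.2,11,4.3],"delta_rot":[0,0,-0.97],"jaw":0},{"translation":[11.69,11.48,4.5],"delta_rot":[0,0,-1.1],"jaw":0}]'

```text
time: 61.85
tool_pos: [0.5877, -0.3547, 0.1479]
tool_rot: [-0.002, 0.841, 0.541, -0.001]
contact_force: [-0.6, -0.3, -0.3]
gripper_width: -0.003
grasp_force: 0.0
```

>>> send_rows --steps '[{"translation":[0,0,0],"delta_rot":[0,0,-0.13],"jaw":0},{"translation":[0,0,0],"delta_rot":[0,0,-0.26],"jaw":0},{"translation":[0,0,0],"delta_rot":[0,0,-0.39],"jaw":0},{"translation":[0,0,0],"delta_rot":[0,0,-0.472],"jaw":0},{"translation":[0,0,0],"delta_rot":[0,0,-0.472],"jaw":0},{"translation":[0,0,0],"delta_rot":[0,0,-0.472],"jaw":0},{"translation":[0,0,0],"delta_rot":[0,0,-0.472],"jaw":0},{"translation":[0,0,0],"delta_rot":[0,0,-0.472],"jaw":0}]'

```text
time: 62.65
tool_pos: [0.5861, -0.3546, 0.1485]
tool_rot: [-0.002, 0.694, 0.72, -0.0]
contact_force: [0.3, -1.1, 0.3]
gripper_width: -0.001
grasp_force: 0.0
```

Run:
```python
from h import *
print(cur()[0],state()["joint_pos"].round(2)); f=grab_frame("wrist")
cv2.imwrite("pics/w10.png",f["pixels"])
a=wpt(.571,-.378); rel([*a,.044],down(-87.84))
C=cloud(f);P=C[(abs(C[...,0]-a[0])<.03)&(abs(C[...,1]-a[1])<.03)];print(np.percentile(P[:,2],[5,50,99]))
```

```text
[ 0.58605344 -0.35464002  0.14854728] [-0.65  0.26  1.54 -0.    1.34 -0.69]
t [-0.17, -0.09, 10.45] r [-0.003, -0.002, -0.0]
[0.0063596  0.1942637  0.22993413]
```

View pics/w10.png

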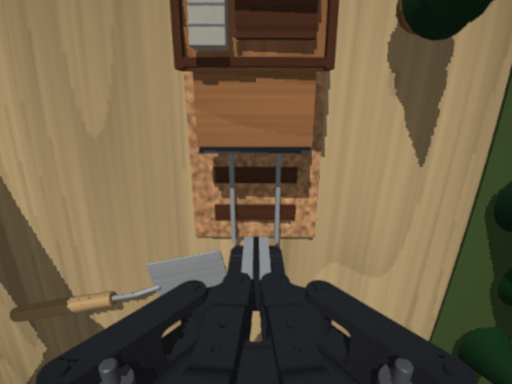

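The closed fingers are centred behind the tail (dark edge at (255,150)), and the spatula at (190,270) is clear. Descend, then push slowly.

>>> send_rows --steps '[{"translation":[-0.2,-0.1,1],"delta_rot":[0,0,0],"jaw":0},{"translation":[-0.2,-0.1,3],"delta_rot":[0,0,0],"jaw":0},{"translation":[-0.2,-0.1,5.5],"delta_rot":[0,0,0],"jaw":0},{"translation":[-0.2,-0.1,8],"delta_rot":[0,0,0],"jaw":0},{"translation":[-0.2,-0.1,9.5],"delta_rot":[0,0,0],"jaw":0},{"translation":[-0.2,-0.1,10.3],"delta_rot":[0,0,0],"jaw":0},{"translation":[-0.2,-0.1,10.4],"delta_rot":[0,0,0],"jaw":0},{"translation":[-0.2,-0.1,10.4],"delta_rot":[0,0,0],"jaw":0}]'

```text
time: 63.5
tool_pos: [0.5851, -0.357, 0.0453]
tool_rot: [-0.001, 0.694, 0.72, -0.0]
contact_force: [0.5, 0.2, 0.9]
gripper_width: -0.002
grasp_force: 0.0
```

>>> send_rows --steps '[{"translation":[0.5,0,0],"delta_rot":[0,0,0],"jaw":0},{"translation":[1.2,0,0],"delta_rot":[0,0,0],"jaw":0},{"translation":[1.8,0,0],"delta_rot":[0,0,0],"jaw":0},{"translation":[2.2,0,0],"delta_rot":[0,0,0],"jaw":0},{"translation":[2.6,0,0],"delta_rot":[0,0,0],"jaw":0},{"translation":[3,0,0],"delta_rot":[0,0,0],"jaw":0},{"translation":[3.4,0,0],"delta_rot":[0,0,0],"jaw":0},{"translation":[3.8,0,0],"delta_rot":[0,0,0],"jaw":0}]'

```text
time: 64.3
tool_pos: [0.5832, -0.3187, 0.0446]
tool_rot: [-0.001, 0.694, 0.72, -0.001]
contact_force: [0.2, -1.8, -0.5]
gripper_width: 0.001
grasp_force: 0.6
```

Run:
```python
from h import *
p=cur()[0];c,s=np.cos(YAW),np.sin(YAW);print(p,p[0]*c+p[1]*s,-p[0]*s+p[1]*c,state()["contact_force"].round(1))
rel([*wpt(.571,-.33),.044],down(-87.84))
f=grab_frame("scene")
for o in findL(f,zlo=.074,zhi=.088,ztop=.08): print(o["org"],o["yaw"],o["z"],o["size"])
```

```text
[ 0.5831858  -0.31866314  0.04460508] 0.570760957549519 -0.34041710503153116 [ 0.2 -1.8 -0.5]
t [1.04, 0.02, 0.06] r [-0.003, -0.001, -0.0]
[ 582.  -173.5] 5.6 [0.0721 0.079  0.0817] (91.7, 60.9)
[ 583.5 -120.5] 33.6 [0.0716 0.0794 0.0823] (97.7, 55.5)
[578.3 -24.3] 5.3 [0.0724 0.0794 0.0821] (88.9, 61.0)
[576.2  49.8] 3.9 [0.072  0.0796 0.0822] (90.5, 61.6)
[859.4 529.6] -122.0 [0.0753 0.0816 0.0883] (65.6, 19.0)
```

>>> send_rows --steps '[{"translation":[0.4,0,0],"delta_rot":[0,0,0],"jaw":0},{"translation":[0.9,0,0],"delta_rot":[0,0,0],"jaw":0},{"translation":[1.5,0,0],"delta_rot":[0,0,0],"jaw":0},{"translation":[2.1,0,0],"delta_rot":[0,0,0],"jaw":0},{"translation":[2.7,0,0],"delta_rot":[0,0,0],"jaw":0},{"translation":[3.3,0,0],"delta_rot":[0,0,0],"jaw":0},{"translation":[3.9,0,0],"delta_rot":[0,0,0],"jaw":0},{"translation":[4.5,0,0],"delta_rot":[0,0,0],"jaw":0}]'

```text
time: 65.15
tool_pos: [0.5814, -0.2731, 0.0445]
tool_rot: [-0.002, 0.694, 0.72, -0.0]
contact_force: [1.2, -1.4, -1.5]
gripper_width: 0.001
grasp_force: 0.6
```

>>> send_rows --steps '[{"translation":[0.6,0,0],"delta_rot":[0,0,0],"jaw":0},{"translation":[1.2,0,0],"delta_rot":[0,0,0],"jaw":0},{"translation":[1.8,0,0],"delta_rot":[0,0,0],"jaw":0},{"translation":[2.4,0,0],"delta_rot":[0,0,0],"jaw":0},{"translation":[3,0,0],"delta_rot":[0,0,0],"jaw":0},{"translation":[3.6,0,0],"delta_rot":[0,0,0],"jaw":0},{"translation":[4.2,0,0],"delta_rot":[0,0,0],"jaw":0},{"translation":[4.8,0,0],"delta_rot":[0,0,0],"jaw":0}]'

```text
time: 65.95
tool_pos: [0.5796, -0.2252, 0.0447]
tool_rot: [-0.002, 0.694, 0.72, -0.0]
contact_force: [0.5, -1.6, -1.1]
gripper_width: 0.006
grasp_force: 0.6
```

Run:
```python
from h import *
p=cur()[0];c,s=np.cos(YAW),np.sin(YAW);print(p,p[0]*c+p[1]*s,-p[0]*s+p[1]*c,state()["contact_force"].round(1))
rel([*wpt(.571,0),.044],down(-87.84))
f=grab_frame("scene")
for o in findL(f,zlo=.074,zhi=.088,ztop=.08): print(o["org"],o["yaw"],o["z"],o["size"])
```

```text
[ 0.5796236  -0.22519356  0.04470606] 0.5707241740825065 -0.24687967326871915 [ 0.5 -1.6 -1.1]
t [24.69, 0.03, 0.12] r [-0.003, -0.002, 0.0]
[578.6 -80.9] 1.7 [0.072  0.0791 0.0823] (87.7, 61.8)
[576.7  -7.2] 2.8 [0.0714 0.0792 0.0822] (89.7, 62.2)
[574.2  68.4] 5.3 [0.0725 0.0797 0.0821] (89.3, 61.4)
[571.1 145.6] 5.6 [0.0711 0.0795 0.0818] (89.6, 54.5)
[859.5 523.7] -120.2 [0.0751 0.0811 0.0883] (43.4, 13.3)
```

>>> send_rows --steps '[{"translation":[0.6,0,0],"delta_rot":[0,0,0],"jaw":0},{"translation":[1.2,0,0],"delta_rot":[0,0,0],"jaw":0},{"translation":[1.8,0,0],"delta_rot":[0,0,0],"jaw":0},{"translation":[2.4,0,0],"delta_rot":[0,0,0],"jaw":0},{"translation":[3,0,0],"delta_rot":[0,0,0],"jaw":0},{"translation":[3.6,0,0],"delta_rot":[0,0,0],"jaw":0},{"translation":[4.2,0,0],"delta_rot":[0,0,0],"jaw":0},{"translation":[4.8,0,0],"delta_rot":[0,0,0],"jaw":0}]'

```text
time: 66.8
tool_pos: [0.5779, -0.1772, 0.0448]
tool_rot: [-0.002, 0.694, 0.72, -0.0]
contact_force: [-0.1, -0.2, -0.2]
gripper_width: 0.001
grasp_force: 0.6
```

>>> send_rows --steps '[{"translation":[0.6,0,0],"delta_rot":[0,0,0],"jaw":0},{"translation":[1.2,0,0],"delta_rot":[0,0,0],"jaw":0},{"translation":[1.8,0,0],"delta_rot":[0,0,0],"jaw":0},{"translation":[2.4,0,0],"delta_rot":[0,0,0],"jaw":0},{"translation":[3,0,0],"delta_rot":[0,0,0],"jaw":0},{"translation":[3.6,0,0],"delta_rot":[0,0,0],"jaw":0},{"translation":[4.2,0,0],"delta_rot":[0,0,0],"jaw":0},{"translation":[4.8,0,0],"delta_rot":[0,0,0],"jaw":0}]'

```text
time: 67.6
tool_pos: [0.576, -0.1293, 0.0449]
tool_rot: [-0.002, 0.694, 0.72, -0.0]
contact_force: [0.8, -1.6, -0.7]
gripper_width: 0.002
grasp_force: 0.6
```

>>> send_rows --steps '[{"translation":[0.6,0,0],"delta_rot":[0,0,0],"jaw":0},{"translation":[1.2,0,0],"delta_rot":[0,0,0],"jaw":0},{"translation":[1.8,0,0],"delta_rot":[0,0,0],"jaw":0},{"translation":[2.4,0,0],"delta_rot":[0,0,0],"jaw":0},{"translation":[3,0,0],"delta_rot":[0,0,0],"jaw":0},{"translation":[3.6,0,0],"delta_rot":[0,0,0],"jaw":0},{"translation":[4.2,0,0],"delta_rot":[0,0,0],"jaw":0},{"translation":[4.8,0,0],"delta_rot":[0,0,0],"jaw":0}]'

```text
time: 68.4
tool_pos: [0.5742, -0.0813, 0.045]
tool_rot: [-0.002, 0.694, 0.72, -0.0]
contact_force: [0.4, -0.7, -1.4]
gripper_width: -0.006
grasp_force: 0.6
```

>>> send_rows --steps '[{"translation":[0.6,0,0],"delta_rot":[0,0,0],"jaw":0},{"translation":[1.2,0,0],"delta_rot":[0,0,0],"jaw":0},{"translation":[1.8,0,0],"delta_rot":[0,0,0],"jaw":0},{"translation":[2.4,0,0],"delta_rot":[0,0,0],"jaw":0},{"translation":[3,0,0],"delta_rot":[0,0,0],"jaw":0},{"translation":[3.6,0,0],"delta_rot":[0,0,0],"jaw":0},{"translation":[4.2,0,0],"delta_rot":[0,0,0],"jaw":0},{"translation":[4.8,0,0],"delta_rot":[0,0,0],"jaw":0}]'

```text
time: 69.2
tool_pos: [0.5723, -0.0334, 0.045]
tool_rot: [-0.002, 0.694, 0.72, -0.0]
contact_force: [0.1, -0.7, 0.4]
gripper_width: -0.0
grasp_force: 0.6
```

Run:
```python
from h import *
p=cur()[0];c,s=np.cos(YAW),np.sin(YAW);print(p,p[0]*c+p[1]*s,-p[0]*s+p[1]*c,state()["contact_force"].round(1))
f=grab_frame("scene")
for o in findL(f,zlo=.074,zhi=.088,ztop=.08): print(o["org"],o["yaw"],o["z"],o["size"])
```

```text
[ 0.57231294 -0.03335159  0.04502662] 0.5706492722368725 -0.05489847201722735 [ 0.1 -0.7  0.4]
[541.3  54.2] 174.9 [0.0754 0.0804 0.097 ] (29.0, 27.0)
[573.4  91.7] -177.4 [0.0707 0.0792 0.0819] (90.0, 23.0)
[569.2 182.9] 4.0 [0.0724 0.0798 0.0822] (90.9, 60.0)
[567.9 257.3] 3.7 [0.0726 0.0793 0.0818] (87.4, 57.9)
[566.  331.4] 3.4 [0.0731 0.0792 0.0819] (88.4, 61.0)
[861.4 530.8] 66.2 [0.0753 0.0811 0.0878] (63.4, 15.8)
```

>>> send_rows --steps '[{"translation":[0.6,0,0],"delta_rot":[0,0,0],"jaw":0},{"translation":[1.2,0,0],"delta_rot":[0,0,0],"jaw":0},{"translation":[1.8,0,0],"delta_rot":[0,0,0],"jaw":0},{"translation":[2.4,0,0],"delta_rot":[0,0,0],"jaw":0},{"translation":[3,0,0],"delta_rot":[0,0,0],"jaw":0},{"translation":[3.6,0,0],"delta_rot":[0,0,0],"jaw":0},{"translation":[4.2,0,0],"delta_rot":[0,0,0],"jaw":0},{"translation":[4.6,0,0],"delta_rot":[0,0,0],"jaw":0}]'

```text
time: 70.05
tool_pos: [0.5706, 0.0128, 0.0451]
tool_rot: [-0.002, 0.694, 0.72, -0.0]
contact_force: [1.2, 0.1, -0.1]
gripper_width: -0.001
grasp_force: 0.5
```

>>> send_rows --steps '[{"translation":[0.2,0,0],"delta_rot":[0,0,0],"jaw":0},{"translation":[0.4,0,0],"delta_rot":[0,0,0],"jaw":0},{"translation":[0.6,0,0],"delta_rot":[0,0,0],"jaw":0},{"translation":[0.8,0,0],"delta_rot":[0,0,0],"jaw":0},{"translation":[1,0,0],"delta_rot":[0,0,0],"jaw":0},{"translation":[1.1,0,0],"delta_rot":[0,0,0],"jaw":0},{"translation":[1.2,0,0],"delta_rot":[0,0,0],"jaw":0},{"translation":[1.3,0,0],"delta_rot":[0,0,0],"jaw":0}]'

```text
time: 70.85
tool_pos: [0.5706, 0.0156, 0.0454]
tool_rot: [0.005, 0.693, 0.721, -0.007]
contact_force: [-1.1, -37.4, -2.0]
gripper_width: -0.004
grasp_force: 18.5
```

Run:
```python
from h import *
p=cur()[0];c,s=np.cos(YAW),np.sin(YAW);print(p,p[0]*c+p[1]*s,-p[0]*s+p[1]*c,state()["contact_force"].round(1))
f=grab_frame("scene")
for o in findL(f,zlo=.074,zhi=.088,ztop=.08): print(o["org"],o["yaw"],o["z"],o["size"])
```

```text
[0.57056329 0.01561486 0.04538299] 0.5707464135763557 -0.005900868424875345 [ -1.1 -37.4  -2. ]
[570.  155.6] 1.1 [0.0724 0.0794 0.0819] (89.0, 61.3)
[567.8 229.9] 3.6 [0.0709 0.0796 0.0822] (90.4, 58.3)
[567.1 304.9] 4.4 [0.0716 0.0792 0.0818] (89.9, 60.5)
[564.2 379.4] 4.3 [0.0727 0.079  0.0813] (89.8, 57.9)
[859.4 529.3] -118.6 [0.0763 0.0815 0.0881] (60.0, 15.9)
```

Stopped at 37 N, so I'll back off straight away. Then I'll check against the bar whether this is the end stop: the tail should be 66 mm short of it.

>>> send_rows --steps '[{"translation":[-1.2,0,0],"delta_rot":[0,0,0],"jaw":0},{"translation":[-2,0,0],"delta_rot":[0,0,0],"jaw":0},{"translation":[-3,0,0],"delta_rot":[0,0,0],"jaw":0},{"translation":[-5,0,0],"delta_rot":[0,0,0],"jaw":0},{"translation":[-7,0,0],"delta_rot":[0,0,0],"jaw":0},{"translation":[-9,0,-2],"delta_rot":[0,0,0],"jaw":0},{"translation":[-11,0,-5],"delta_rot":[0,0,0],"jaw":0},{"translation":[-12,0,-8],"delta_rot":[0,0,0],"jaw":0}]'

```text
time: 71.7
tool_pos: [0.5746, -0.0958, 0.1253]
tool_rot: [-0.002, 0.694, 0.72, -0.001]
contact_force: [-0.3, -0.8, 1.0]
gripper_width: -0.001
grasp_force: 0.0
```

Run:
```python
from h import *
print(cur()[0])
c,s=np.cos(YAW),np.sin(YAW)
for n in("wrist","scene"):
    f=grab_frame(n); C=cloud(f); hsv=cv2.cvtColor(f["pixels"],cv2.COLOR_BGR2HSV)
    P=C[(hsv[...,1]<60)&(hsv[...,2]>110)&(C[...,2]>.086)&(C[...,2]<.102)&(abs(C[...,0]-.57)<.1)&(C[...,1]<.25)&(C[...,1]>-.1)]
    W=P[:,:2]@np.array([[c,-s],[s,c]]); 
    if len(W): print(n,"bar",len(W),np.percentile(W,[5,50,95],axis=0).round(3))
    Q=C[(C[...,2]>.05)&(C[...,2]<.064)&(abs(C[...,0]-.57)<.03)&(C[...,1]<.12)&(C[...,1]>-.1)]
    W=Q[:,:2]@np.array([[c,-s],[s,c]])
    if len(W): print(n,"tail",len(W),np.percentile(W[:,1],[1,3,50]).round(3))
    for o in findL(f,zlo=.074,zhi=.085,ztop=.08): print(o["org"],o["yaw"],o["z"],o["size"])
    cv2.imwrite(f"pics/e_{n}.png",f["pixels"])
```

```text
[ 0.57457248 -0.09582115  0.12534218]
wrist tail 3806 [0.005 0.005 0.015]
scene bar 152 [[0.5   0.069]
 [0.58  0.074]
 [0.647 0.077]]
scene tail 250 [0.006 0.008 0.037]
[569.9 156.1] 1.5 [0.0728 0.0797 0.0826] (89.0, 61.9)
[567.2 229.4] 2.6 [0.0718 0.0793 0.0819] (87.9, 58.6)
[567.3 304.6] 3.5 [0.0726 0.0792 0.0818] (89.7, 60.6)
[563.5 379.3] 4.3 [0.0707 0.0788 0.0817] (88.3, 57.9)
[862.3 529.2] 65.0 [0.0749 0.0794 0.0851] (60.8, 14.4)
```

The bar is at about 0.070–0.074 and the tail at 0.004–0.006, so the gap is about 66 mm and the wagon is at its stop. One final look.

View pics/e_scene.png

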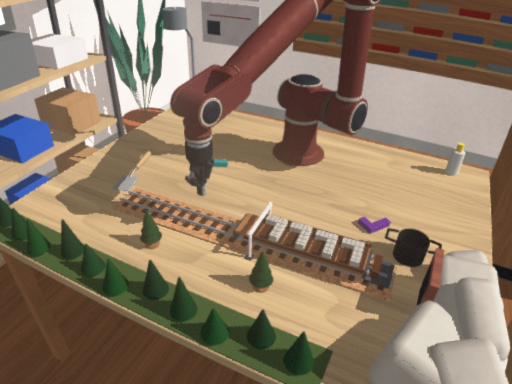

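The wagon is at the buffer beyond the gauge with four lined castings flat in their bays at about (275,230)–(350,250). The trees, tub and spatula are unmoved and the arm is clear. Handing in.

```bash
python3 -c "
from plant import *
print(job_done())"
```

```text
the job is handed in; nothing more can be done
None
```

I handed the job in at about 72 s: all four castings lie lined face up in bays 1–4 at the right height, two turned over, one reloaded from where it had been knocked, the wagon at the far stop beyond the gauge, and trees, tub and spatula untouched; the verdict was not shown, and the last push peaked at 37 N of the 40 N limit.

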